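Close the bead mould in the toggle clamp

ROBOT

A 7-joint arm with a two-finger parallel gripper is mounted at the origin on the work surface. World frame = base frame: x ahead of the robot, y to its left, z up, the work surface at z = 0. Lengths are in m, angles in rad, forces in N, time in s.
With the tool pointing down it reaches from about 0.4 to 0.85 m from the base axis. Payload 4.5 kg.
Tool frame: the origin (TCP) lies midway between the tips of the shut fingers; the grasp point (between the pads) lies 19 mm behind it; z points along the fingers, y is the line along which they close (so a half turn about z gives the same grasp; the last joint's range is limited). The gripper opens to 88 mm and grips with 3 to 60 N. Pads are 18 mm wide; open, the fingers measure 123 mm over their backs; the gripper's body (75 mm by 187 mm) begins 45 mm behind the grasp point.
Start: joints at [-1.102, 0.689, -0.195, 1.565, 0.157, 0.902, -0.215], TCP at [0.263, 0.567, 0.239] pointing down, gripper open.
Joint ranges: [-3.01, 3.01], [-0.46, 2.08], [-1.47, 1.51], [0.13, 2.56], [-1, 4.14], [0.04, 2.09], [-2.66, 2.66]. Speed limits (rad/s): [2.57, 2.57, 3.14, 3.14, 3.14, 3.14, 3.14].

INTERFACE

Orientations are given as a unit quaternion [x, y, z, w].
In Python, from plant import r gives the robot as it stands.
- The arm moves only by the tool move_arm, never from a script. Its argument "targets" is a list that holds one entry, the list of rows, each a list of 7 numbers: the opening, from 0 (shut) to 1 (fully open), then the shift along the tool's x, y, z in mm, then the turn, a rotation vector about the tool's x, y, z in degrees. In form: [[[claw, dx, dy, dz, ax, ay, az], ...]]. A call has 1 to 10 rows; each row is the pose to reach, as a shift and turn from the pose commanded when the call began, along the tool's axes at that moment; what a row does not reach only later rows make up. A row lasts 1/8 s, in which the tool goes at most 62.5 mm and 10.7 degrees, less where a joint would pass 70% of its speed; a pose out of reach is approached as far as the arm can. A call with a gripper value outside its range is refused whole. The fingers move at their own pace and stop on an object; "newtons" is the grip in N (left out, the last holds). Time passes only in rows, so rows that repeat a pose let the fingers close. It gives the time, the measured TCP pose, the force, the opening and the grip force at its end, in the units of the state.
- r.get_state(): the state, without advancing time (a new reading comes with each control period).
- r.snapshot(name): name is "scene" or "top"; returns the picture (480x640x3 uint8, red, green, blue); there is no depth.
- r.camera_info(name): a dict with "fx", "fy", "cx", "cy" (pixels), "k1" (the pictures are not rectified: a ray, as slopes to the right and down, at radius r is drawn at 1 + k1 r^2 times it, then the intrinsics apply), "R" (3x3) and "t" (3): a world point X has camera coordinates R X + t. Camera axes: x right, y down, z forward; pixel columns grow to the right and rows downward; lengths in m; the calibration is good to about 2 mm. A picture is of the moment at which its call begins. camera_info takes no time and is no camera call.
- r.finish_job(): hands the job in; it is judged then, once.
The state is a dict: "clock": time; "q": joint angles; "qd": joint speeds; "joint_torque": joint torques, N m; "tool_pos": TCP position; "eef_rot": TCP orientation; "contact_force": force on the tool from outside, world axes, zero at the start; "moment": the same for the moment, N m; "opening": opening from 0.0 (shut) to 1.0 (fully open); "finger_force": force on a finger pad.
Only numpy, scipy, OpenCV 4.12 (cv2) and the standard library are available. Lean on these libraries where they do the work, as an engineer would, in place of code of your own. Each camera call takes 0.05 s, during which the arm holds its last target. There are 200 camera calls.

TASK

Close the wax-bead mould for the next shot: see which bottom half is sitting in the clamp fixture, take the top half with the same cavities from the bench, turn it over and lay it face down on that bottom half, flush all round and with the two sprue notches together. Then press the clamp's red handle down until it snaps over and stays, so that the foot holds the mould shut. Leave the other mould's halves, the crucible and the bottle neck where they are.

Things in the scene. Friction and masses are not known exactly. Their poses are not given: they have to be found in the camera images.
- round_bottom: Bottom half of the round-bead mould: loose aluminium block 64 x 46 x 28 mm (x, y, z), origin at its centre, two round dark cavities, 21 mm across, in a row along x in its +z face. Lies cavity face up, x along world x, dark sprue notch at its -x end. One bottom half starts in the nest of the clamp fixture, the other on a 10 mm plywood board at the far right; which is where varies.
- round_top: Top half of the round-bead mould: loose aluminium block 64 x 46 x 28 mm (x, y, z), 0.2 kg, origin at its centre, two round dark cavities, 21 mm across, in a row along x in its +z face, plain back. Starts flat on the bench, cavity face up, sprue notch (+x end) away from the robot, yaw within 0.4 rad. Stands steadily on an end. Closed: cavity face down on the bottom half.
- round_top_sprue (a point): Middle of the dark sprue notch on the cavity-face edge of the round top half: 32 mm along +x and 14 mm along +z from its centre.
- round_bottom_sprue (a point): Middle of the dark sprue notch on the cavity-face edge of the round bottom half: 32 mm along -x and 14 mm along +z from its centre. In the closed mould the two halves' sprue points meet.
- long_bottom: Bottom half of the long-bead mould: loose aluminium block 64 x 46 x 28 mm (x, y, z), origin at its centre, two long dark slots, 42 x 11 mm, side by side along x in its +z face. Lies cavity face up, x along world x, dark sprue notch at its -x end. One bottom half starts in the nest of the clamp fixture, the other on a 10 mm plywood board at the far right; which is where varies.
- long_top: Top half of the long-bead mould: loose aluminium block 64 x 46 x 28 mm (x, y, z), 0.2 kg, origin at its centre, two long dark slots, 42 x 11 mm, side by side along x in its +z face, plain back. Starts flat on the bench, cavity face up, sprue notch (+x end) away from the robot, yaw within 0.4 rad. Stands steadily on an end. Closed: cavity face down on the bottom half.
- long_top_sprue (a point): Middle of the dark sprue notch on the cavity-face edge of the long top half: 32 mm along +x and 14 mm along +z from its centre.
- long_bottom_sprue (a point): Middle of the dark sprue notch on the cavity-face edge of the long bottom half: 32 mm along -x and 14 mm along +z from its centre. In the closed mould the two halves' sprue points meet.
- nest (a point): Centre of the nest floor, 10 mm above the bench, on the clamp fixture's fixed steel plate (84 mm wide, from 46 mm before to 140 mm beyond this point in x; never turned). Strips 8 mm high hold the bottom half at its -x end and both sides with 1 mm play. A closed mould's top is 56 mm above this point. The sides are open above the strips.
- fixture: The clamp fixture; origin on the bench 10 mm under point nest. Back stop: the upright front of a blue block, 32.5 mm beyond the origin in +x, 40 mm wide, 82 mm deep, up to 60 mm above the bench; both mould halves butt against it. The toggle clamp stands on the block, its bracket up to 102 mm above the bench.
- clamp_hinge (a point): Hinge axis of the clamp's red handle, along world y: 98 mm in +x and 85 mm up from point nest.
- clamp_handle (a joint): Clamp handle, rad. 0: open, raised 1.19 rad above level, pointing up and away from the robot (+x). Grows as it is pressed down; end stop at 1.10, 0.09 rad above level. Sprung: takes up to about 8 N at point clamp_grip and flies up if let go early; past about 1.0 it snaps over centre and stays down.
- clamp_grip (a point): On the axis of the red handle grip, 90 mm from the hinge. The grip is a round bar 18 mm thick, 42 to 114 mm from the hinge. Press on its upper side, following the arc about the hinge.
- clamp_foot: Sprung black rubber foot, 17 mm across, under the tip of the clamp's arm, origin at its top. The arm is linked to the handle. Open: arm nearly upright over the block, foot about 140 mm above the bench near the back stop's face, clear of the nest. Down: the foot presses the middle of the closed mould's back with about 7 N.
- crucible: White ceramic crucible, 54 mm across, 52 mm high, origin at the centre of its foot. Bystander.
- bottle_neck: Amber glass bottle neck standing on its wide end, 48 mm across, 62 mm high, origin at the centre of its foot. Bystander.
Things that resemble listed ones, but are neither listed nor needed, are in the scene too. Leave any blue or green look-alike of the round_top alone.

How it is judged:
By the outcome, as a careful person would: the job done as asked, in the order asked, and still so for the second after the job is handed in, with the robot touching nothing.
It also fails if it takes over 67 s, if anything falls off the work surface, if the arm or the gripper's body presses on something with over 40 N, if the wrist force passes 120 N, or if a joint passes its speed limit or range.

## Working session

There is one attempt and no reset: what is moved stays moved. The work goes in short steps, Python scripts to look and compute and a tool call to move; the robot and the scene stay as the last step left them, time stands still between calls to the robot, and variables do not carry over. Pictures are saved under pics/ and viewed, at most 10 in all, crops included, and the job is handed in when it is done.

Besides the shell and the picture viewer there is one more tool, called after ">>>" in YAML: its name, and indented under it one key for each argument. move_arm: Moves the arm, as the interface text tells. Its arguments: {"type":"object","properties":{"targets":{"type":"array","items":{"type":"array","items":{"type":"array","items":{"type":"number"}}}},"newtons":{"type":"number"}},"required":["targets"]}

```bash
mkdir -p pics; ls
python3 - <<'E'
from plant import r
import cv2,json
for n in("scene","top"):
    cv2.imwrite(f"pics/{n}0.png",r.snapshot(n)[:,:,::-1]); c=r.camera_info(n); print(n,c)
s=r.get_state(); print(s)
E
```

```text
pics
scene {'fx': 509.5206004313434, 'fy': 509.5206004313434, 'cx': 320.4908144108078, 'cy': 244.51314963446464, 'k1': -0.04376425219664777, 'R': array([[ 0.35990621,  0.93298151,  0.00360981],
       [ 0.73060582, -0.27942745, -0.62300516],
       [-0.58024362,  0.22686077, -0.78220939]]), 't': array([-0.11871645, -0.33109099,  1.37341405])}
top {'fx': 433.8562312142548, 'fy': 433.8562312142548, 'cx': 314.7983275100094, 'cy': 243.58484534565633, 'k1': -0.10173825472739796, 'R': array([[-0.00492376, -0.99988697, -0.01420565],
       [-0.98925487,  0.00694617, -0.14603613],
       [ 0.1461183 ,  0.01333396, -0.98917726]]), 't': array([-0.06177029,  0.53495478,  0.93475562])}
{'clock': 0.1, 'q': array([-1.10221383,  0.68991726, -0.19450059,  1.56621382,  0.15734007,
        0.90255039, -0.21508582]), 'qd': array([ 0.00077658, -0.00342915,  0.00018808, -0.00051399,  0.00282823,
       -0.00106741,  0.00029426]), 'joint_torque': array([-2.16930595e-03, -5.28493309e+01, -1.27143569e+00, -1.53838599e+01,
       -5.26443729e-02,  1.85344332e-03,  3.48564254e-05]), 'tool_pos': array([0.26307867, 0.56630458, 0.23798606]), 'eef_rot': array([ 2.15635529e-01,  9.76473553e-01, -8.41870395e-04, -9.82110491e-05]), 'contact_force': array([-0.33933961,  0.47773171, -0.20398719]), 'moment': array([ 0.0306813 ,  0.00854536, -0.07685492]), 'finger_force': 0.0, 'opening': 1.0039243277374539}
```

View pics/scene0.png

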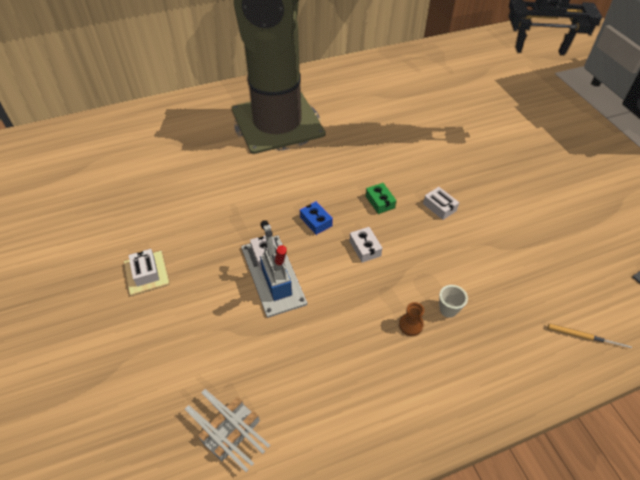

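View pics/top0.png

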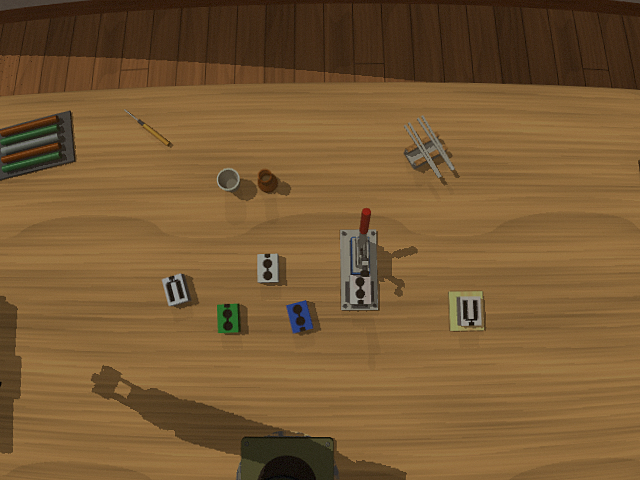

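The nest holds the round bottom (two discs at top-view px ~(360,290)). The long bottom is on the board (465,312). The white round top is at (268,268), the long top at (177,290), and the look-alikes are blue (300,317) and green (229,318).

```bash
cat > h.py <<'E'
import numpy as np,cv2
from plant import r
def cam(n):
    c=r.camera_info(n);K=np.array([[c['fx'],0,c['cx']],[0,c['fy'],c['cy']],[0,0,1]])
    return K,np.array([c['k1'],0,0,0.]),np.array(c['R']),np.array(c['t'])
def ray(n,uv):
    K,d,R,t=cam(n);p=cv2.undistortPoints(np.array(uv,float).reshape(-1,1,2),K,d).reshape(-1,2)
    D=np.c_[p,np.ones(len(p))]@R
    return -R.T@t,D
def plane(n,uv,z):
    o,D=ray(n,uv);return o+D*((z-o[2])/D[:,2])[:,None]
def tri(uvs,uvt):
    o1,A=ray("scene",uvs);o2,B=ray("top",uvt);P=[]
    for a,b in zip(A,B):
        s=np.linalg.lstsq(np.c_[a,-b],o2-o1,rcond=None)[0];P.append(np.r_[(o1+a*s[0]+o2+b*s[1])/2,np.linalg.norm(o1+a*s[0]-o2-b*s[1])])
    return np.array(P)
def proj(n,X):
    K,d,R,t=cam(n);return cv2.projectPoints(np.array(X,float).reshape(-1,1,3),cv2.Rodrigues(R)[0],t,K,d)[0].reshape(-1,2)
E
python3 - <<'E'
import cv2,numpy as np
s=cv2.imread('pics/scene0.png');t=cv2.imread('pics/top0.png')
f=lambda im,x,y,w,h:cv2.resize(im[y:y+h,x:x+w],(400,300),interpolation=cv2.INTER_CUBIC)
cv2.imwrite('pics/c1.png',np.vstack([np.hstack([f(s,340,215,60,45),f(t,238,246,60,45)]),np.hstack([f(s,235,215,80,60),f(t,330,260,80,60)])]))
E
```

```text
(no output)
```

View pics/c1.png

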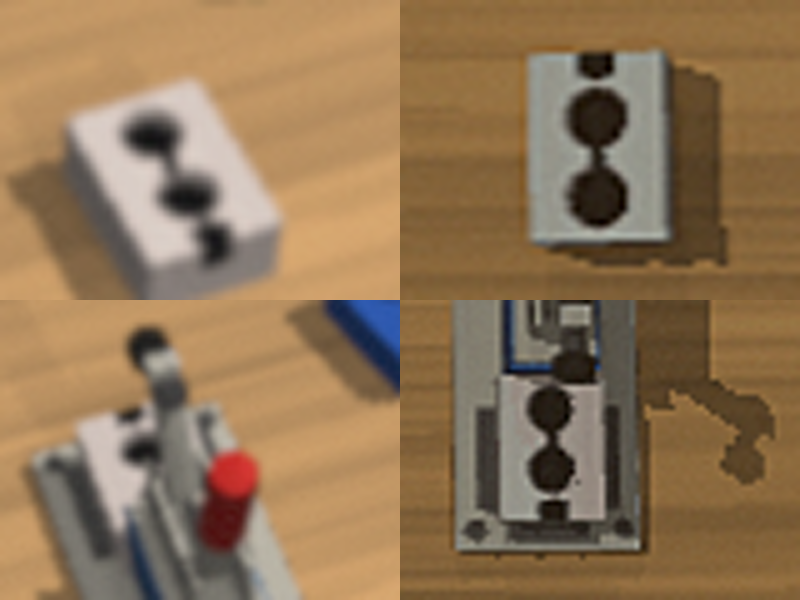

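```bash
cat >> h.py <<'E'
def dark(n,im,uv,w=5,thr=None):
    x,y=np.round(uv).astype(int);p=cv2.resize(im[y-w:y+w+1,x-w:x+w+1],None,fx=8,fy=8,interpolation=cv2.INTER_CUBIC).min(2)
    t,m=cv2.threshold(p,0,255,cv2.THRESH_BINARY_INV+cv2.THRESH_OTSU)
    m=cv2.morphologyEx(m,cv2.MORPH_OPEN,cv2.getStructuringElement(cv2.MORPH_ELLIPSE,(25,25)))
    k,l,s,c=cv2.connectedComponentsWithStats(m);b=1+np.argmin([np.hypot(*(c[i]-w*8-4)) for i in range(1,k)])
    return [x-w+(c[b][0]+.5)/8-.5,y-w+(c[b][1]+.5)/8-.5],s[b][4]/64
E
python3 - <<'E'
from h import *
np.set_printoptions(precision=4,suppress=True)
S=cv2.imread('pics/scene0.png');T=cv2.imread('pics/top0.png')
t=[dark('t',T,p) for p in[(267.5,263.7),(267.5,275.7),(360.2,281.6),(360.4,293.6)]]
s=[dark('s',S,p) for p in[(368.2,244.1),(362.8,235),(263.4,245.4)]]
print(t,s)
tu=[a[0] for a in t];su=[a[0] for a in s]
print(tri(su,[tu[0],tu[1],tu[3]]))
P=plane('top',tu[:2],.028);Q=plane('top',tu[2:],.038)
print(P,P.mean(0),np.arctan2(*(P[0]-P[1])[1::-1]));print(Q,Q.mean(0))
# blocks outlines via top view
for nm,(x0,y0,x1,y1),z in(('rt',(245,245,292,290),.028),):
    sub=T[y0:y1,x0:x1];m=((sub.min(2)>110)*255).astype(np.uint8)
    c=max(cv2.findContours(m,0,2)[0],key=cv2.contourArea);R=cv2.minAreaRect(c);b=cv2.boxPoints(R)+[x0,y0]
    print(b);q=plane('top',b,z);print(q,q.mean(0))
# plate corners z=.01 guess
print(plane('top',[(330+55/5.,260+250/5.),(330+241/5.,260+250/5.)],.01))
# block edges nest z=.038
print(plane('top',[(330+101/5.,260+220/5.),(330+205/5.,260+221/5.)],.038))
# others
print(plane('top',[(300,317),(229,318),(177,290),(228,180),(267,181)],.02))
E
```

```text
[([np.float64(267.0562253079247), np.float64(263.1555745991169)], np.float64(67.234375)), ([np.float64(267.24065379163716), np.float64(275.07968639262936)], np.float64(66.140625)), ([np.float64(359.5440957933242), np.float64(281.3686271147691)], np.float64(68.34375)), ([np.float64(359.8434115003457), np.float64(293.3436995851579)], np.float64(67.796875))] [([np.float64(368.28893110061966), np.float64(244.65633298908233)], np.float64(52.953125)), ([np.float64(362.5596611391492), np.float64(235.03870764239366)], np.float64(43.34375)), ([np.float64(264.6847997063758), np.float64(245.01643770973155)], np.float64(74.5))]
[[ 0.4927  0.0445  0.0258  0.0018]
 [ 0.4655  0.0434  0.0274  0.0014]
 [ 0.4233 -0.1627  0.0362  0.0031]]
[[0.4922 0.0434 0.028 ]
 [0.4652 0.0427 0.028 ]] [0.4787 0.043  0.028 ] 0.025321755953928066
[[ 0.4493 -0.1638  0.038 ]
 [ 0.4228 -0.164   0.038 ]] [ 0.436  -0.1639  0.038 ]
[[257. 254.]
 [277. 254.]
 [277. 281.]
 [257. 281.]]
[[0.5132 0.0665 0.028 ]
 [0.5129 0.021  0.028 ]
 [0.4518 0.0205 0.028 ]
 [0.452  0.0657 0.028 ]] [0.4825 0.0434 0.028 ]
[[ 0.3864 -0.1232  0.01  ]
 [ 0.3857 -0.2075  0.01  ]]
[[ 0.3996 -0.1423  0.038 ]
 [ 0.3988 -0.1882  0.038 ]]
[[ 0.3714 -0.0307  0.02  ]
 [ 0.3692  0.1295  0.02  ]
 [ 0.4322  0.2513  0.02  ]
 [ 0.6905  0.1395  0.02  ]
 [ 0.6868  0.0469  0.02  ]]
```

```bash
cat >> h.py <<'E'
from scipy.spatial.transform import Rotation as Ro
import sys,json
np.set_printoptions(precision=4,suppress=True)
def Rt(p,yaw=0):
    p=np.radians(p);return Ro.from_euler('z',yaw,degrees=True)*Ro.from_matrix(np.array([[-np.cos(p),0,np.sin(p)],[0,1,0],[-np.sin(p),0,-np.cos(p)]]))
def state():
    s=r.get_state();R=Ro.from_quat(s['eef_rot']);g=np.array(s['tool_pos'])-R.apply([0,0,.019]);z=R.apply([0,0,1]);y=R.apply([0,1,0])
    print('clk',s['clock'],'grasp',g,'pitch',np.degrees(np.arctan2(z[0],-z[2])),'yaw',np.degrees(np.arctan2(-y[0],y[1])),'yz',y[2],'F',np.array(s['contact_force']),'op',s['opening'],'ff',s['finger_force'],'\nq',np.array(s['q']))
    open('log.jsonl','a').write(json.dumps([list(map(float,s['q'])),list(map(float,s['tool_pos'])),list(map(float,s['eef_rot']))])+'\n')
    return s,R,g
def rows(*tg):
    "targets (grasp xyz,pitch,yaw) -> rows from present pose"
    s,R,g=state()
    for P,p,yw in tg:
        T=Rt(p,yw);d=R.inv().apply(np.array(P)+T.apply([0,0,.019])-np.array(s['tool_pos']))*1e3
        print(np.round(np.r_[d,(R.inv()*T).as_rotvec(degrees=True)],1).tolist())
E
python3 - <<'E'
from h import *
s,R,g=state()
q=s['q']
import itertools
for sg in itertools.product([1,-1],repeat=3):
    A=Ro.from_euler('ZYZ',[sg[0]*q[0],q[1],sg[1]*q[2]])*Ro.from_euler('YZY',[q[3],sg[2]*q[4],q[5]])
    print(sg,A.apply([0,0,1]))
b=np.array([np.sin(np.radians(40)),0,np.cos(np.radians(40))])
rows(([.483,.043,.0235]+.12*b,-40,1.4),([.483,.043,.0235],-40,1.4))
E
```

```text
clk 0.1 grasp [0.2631 0.5663 0.257 ] pitch -0.03179205641222701 yaw -24.90564747768594 yz -0.0016864839348317581 F [-0.3393  0.4777 -0.204 ] op 1.0039243277374539 ff 0.0 
q [-1.1022  0.6899 -0.1945  1.5662  0.1573  0.9026 -0.2151]
(1, 1, 1) [-0.0006  0.0016 -1.    ]
(1, 1, -1) [-0.2324 -0.0747 -0.9697]
(1, -1, 1) [ 0.1978  0.1431 -0.9697]
(1, -1, -1) [-0.001   0.0014 -1.    ]
(-1, 1, 1) [-0.001  -0.0014 -1.    ]
(-1, 1, -1) [ 0.1978 -0.1431 -0.9697]
(-1, -1, 1) [-0.2324  0.0747 -0.9697]
(-1, -1, -1) [-0.0006 -0.0016 -1.    ]
clk 0.1 grasp [0.2631 0.5663 0.257 ] pitch -0.03179205641222701 yaw -24.90564747768594 yz -0.0016864839348317581 F [-0.3393  0.4777 -0.204 ] op 1.0039243277374539 ff 0.0 
q [-1.1022  0.6899 -0.1945  1.5662  0.1573  0.9026 -0.2151]
[-478.8, -354.7, 137.8, 9.1, 39.3, -25.3]
[-408.9, -387.0, 229.8, 9.1, 39.3, -25.3]
```

>>> move_arm:
  targets:
    - [[1,-479,-355,138,9.1,39.3,-25.3],[1,-479,-355,138,9.1,39.3,-25.3],[1,-479,-355,138,9.1,39.3,-25.3],[1,-479,-355,138,9.1,39.3,-25.3],[1,-479,-355,138,9.1,39.3,-25.3],[1,-479,-355,138,9.1,39.3,-25.3],[1,-479,-355,138,9.1,39.3,-25.3],[1,-479,-355,138,9.1,39.3,-25.3],[1,-479,-355,138,9.1,39.3,-25.3],[1,-479,-355,138,9.1,39.3,-25.3]]
  newtons: 40

```text
clock: 1.35
tool_pos: [0.5489, 0.0402, 0.0997]
eef_rot: [-0.011, 0.94, -0.004, -0.342]
contact_force: [1.1, 0.4, -0.2]
opening: 1.001
finger_force: 0.0
```

```bash
cat > n.py <<'E'
from h import *
rows(*[(a[:3],a[3],a[4]) for a in eval('['+sys.argv[1]+']')])
E
python3 n.py "[.56,.043,.115,-40,1.4],[.483,.043,.0235,-40,1.4]"
```

```text
clk 1.35 grasp [0.5611 0.0405 0.1142] pitch -40.01425831456137 yaw 1.350834072062186 yz 0.0005326697610050163 F [ 1.1438  0.39   -0.1684] op 1.0006895385690178 ff 0.0 
q [ 0.0704  1.1592 -0.458   1.1904  0.2536  1.5558  1.2183]
[1.3, 2.5, 0.0, 0.1, -0.0, -0.0]
[1.4, 4.3, 119.6, 0.1, -0.0, -0.0]
```

>>> move_arm:
  targets:
    - [[1,1,3,60,0,0,0],[1,1,3,100,0,0,0],[1,1,3,119,0,0,0],[1,1,3,119,0,0,0],[0,1,3,119,0,0,0],[0,1,3,119,0,0,0],[0,1,3,119,0,0,0],[0,1,3,119,0,0,0]]
  newtons: 40

```text
clock: 2.35
tool_pos: [0.4712, 0.0444, 0.0104]
eef_rot: [-0.012, 0.94, -0.003, -0.342]
contact_force: [-0.2, 0.5, 0.2]
opening: 0.568
finger_force: 0.0
```

```bash
python3 n.py "[.52,.043,.14,-40,0],[.53,.0,.14,-40,0],[.53,.0,.14,50,0]"
```

```text
clk 2.35 grasp [0.4834 0.0447 0.025 ] pitch -39.94834565410491 yaw 1.4364818185017802 yz 0.001850914330863867 F [-0.2288  0.4742  0.2282] op 0.567653637808458 ff 0.0 
q [ 0.0844  1.2074 -0.4517  1.4671  0.2949  1.2469  1.1528]
[45.8, -2.1, -111.6, -0.8, 0.0, 1.2]
[39.1, -45.4, -117.4, -0.8, 0.0, 1.2]
[20.1, -46.0, -136.4, 0.3, -90.0, 1.6]
```

>>> move_arm:
  targets:
    - [[0,0,-0.7,0,0,0,0],[0,0,-1,0,0,0,0],[0,0,-1,0,0,0,0]]

```text
clock: 2.72
tool_pos: [0.4711, 0.0439, 0.0104]
eef_rot: [-0.012, 0.94, -0.003, -0.342]
contact_force: [0.5, 0.9, 2.3]
opening: 0.517
finger_force: 40.0
```

```bash
python3 n.py "[.52,.043,.15,-40,0],[.53,.0,.14,50,0]"
python3 - <<'E'
from h import *
from scipy.optimize import least_squares
L=[json.loads(l) for l in open('log.jsonl')]
for sg in((-1,1,1),(-1,-1,-1)):
    def fk(q,v):
        h,a,b,c=v
        A=Ro.from_euler('Z',sg[0]*q[0]);B=A*Ro.from_euler('Y',q[1]);C=B*Ro.from_euler('ZY',[sg[1]*q[2],q[3]]);D=C*Ro.from_euler('ZY',[sg[2]*q[4],q[5]])
        return np.array([0,0,h])+B.apply([0,0,a])+C.apply([0,0,b])+D.apply([0,0,c])
    f=lambda v:np.concatenate([fk(q,v)-p for q,p,_ in L])
    o=least_squares(f,[.3,.4,.4,.3]);print(sg,o.x,np.abs(o.fun).max())
E
```

```text
clk 2.725 grasp [0.4833 0.0441 0.025 ] pitch -39.964252369770676 yaw 1.4352841414710582 yz 0.0025795458335622747 F [0.5316 0.8811 2.343 ] op 0.5169308461070616 ff 39.995227893814445 
q [ 0.0856  1.2075 -0.4519  1.4674  0.2951  1.2469  1.1539]
[52.2, -1.5, -119.4, -0.8, 0.0, 1.2]
[20.0, -45.4, -136.5, 0.3, -90.0, 1.6]
(-1, 1, 1) [ 0.1565  1.0318 -0.0393  0.7118] 0.08241099612701086
(-1, -1, -1) [0.2905 0.6795 0.2519 0.4161] 0.02499845895634545
```

>>> move_arm:
  targets:
    - [[0,20,0,-50,0,0,0],[0,20,-64,-137,0.3,-90,1.6],[0,20,-64,-137,0.3,-90,1.6],[0,20,-64,-137,0.3,-90,1.6],[0,20,-64,-137,0.3,-90,1.6],[0,20,-64,-137,0.3,-90,1.6],[0,20,-64,-137,0.3,-90,1.6],[0,20,-64,-137,0.3,-90,1.6],[0,20,-64,-137,0.3,-90,1.6],[0,20,-64,-137,0.3,-90,1.6]]

```text
clock: 3.98
tool_pos: [0.5313, -0.0374, 0.1192]
eef_rot: [-0.005, 0.987, -0.052, 0.149]
contact_force: [0.5, -0.8, -2.1]
opening: 0.516
finger_force: 40.0
```

```bash
python3 n.py "[.53,-.02,.06,50,0],[.53,-.02,.034,50,0]"
```

```text
clk 3.975 grasp [ 0.5257 -0.0355  0.1372] pitch 17.204997843507485 yaw -0.3130299339363513 yz -0.1046131939772553 F [ 0.4784 -0.82   -2.0758] op 0.5158010011257758 ff 39.99520129524171 
q [ 0.183   0.7506 -0.4471  2.2296  1.7738  0.4424 -0.2566]
[7.8, 24.9, 69.9, -5.2, -32.8, 3.1]
[15.5, 27.6, 94.7, -5.2, -32.8, 3.1]
```

>>> move_arm:
  targets:
    - [[0,-4,21,32,-5.2,-32.8,3.1],[0,-4,21,32,-5.2,-32.8,3.1],[0,-4,21,32,-5.2,-32.8,3.1],[0,-4,21,32,-5.2,-32.8,3.1],[0,-4,21,32,-5.2,-32.8,3.1],[0,-4,21,32,-5.2,-32.8,3.1]]

```text
clock: 4.72
tool_pos: [0.5684, -0.0219, 0.0833]
eef_rot: [-0.0, 0.909, -0.001, 0.418]
contact_force: [7.2, 43.8, 96.7]
opening: 0.521
finger_force: 39.9
```

```bash
python3 n.py "[.53,-.02,.06,50,0],[.53,-.02,.0345,50,0]"
```

```text
clk 4.725 grasp [ 0.554  -0.0219  0.0956] pitch 49.38607941413859 yaw 0.005801722384576671 yz -0.0015508559057378288 F [ 7.2116 43.832  96.6785] op 0.5213137240308707 ff 39.882344948127866 
q [ 0.6154  1.5946 -1.474   2.559   2.4838  1.8311 -0.2753]
[42.4, 1.9, 5.0, -0.1, -0.6, 0.1]
[61.8, 2.0, 21.6, -0.1, -0.6, 0.1]
```

Run:
```python
from h import *
a=r.snapshot('scene')[:,:,::-1];b=r.snapshot('top')[:,:,::-1]
f=lambda im,x,y,w,h:cv2.resize(im[y:y+h,x:x+w],(400,400),interpolation=cv2.INTER_CUBIC)
cv2.imwrite('pics/p1.png',np.hstack([f(a,180,20,300,300),f(b,180,180,260,260)]))
s,_,_=state();print(s['joint_torque'],s['qd'],s['moment'])
```

```text
clk 4.825 grasp [ 0.5476 -0.0257  0.0844] pitch 47.98565186588329 yaw -0.4068129252464266 yz -0.0030165897676866166 F [ 0.146   1.3519 -2.0089] op 0.5140185887415349 ff 39.9947948846966 
q [ 0.621   1.6082 -1.4639  2.5601  2.4756  1.8321 -0.2786]
[  1.9915 -42.752  -13.0255   1.5564   3.5779   2.228    0.9468] [-0.077  -0.183  -0.0867 -0.008   0.0347 -0.1539 -0.1164] [0.1241 1.0978 0.0461]
```

View pics/p1.png

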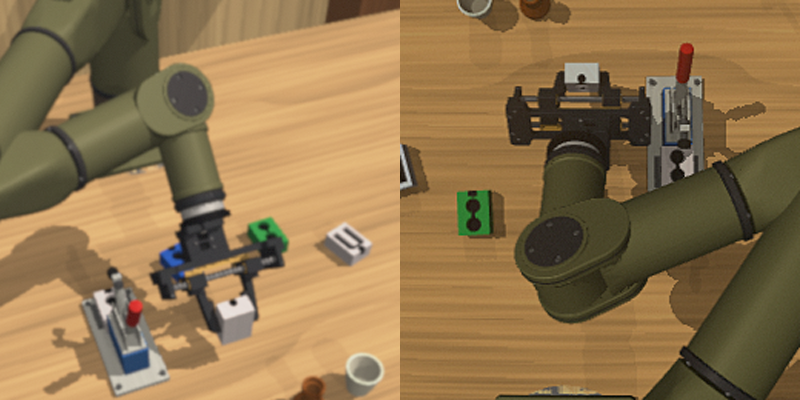

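The picture shows the block held end-up (sprue up) at about (235,315) in the scene crop. Nothing is touched and the force spike was transient, but the elbow is folded sideways at its limits. I'll descend slowly, a bit farther out.

```bash
python3 n.py "[.565,-.025,.084,50,0],[.565,-.025,.05,50,0],[.565,-.025,.0345,50,0]"
```

```text
clk 4.825 grasp [ 0.5476 -0.0257  0.0844] pitch 47.98565186588329 yaw -0.4068129252464266 yz -0.0030165897676866166 F [ 0.146   1.3519 -2.0089] op 0.5140185887415349 ff 39.9947948846966 
q [ 0.621   1.6082 -1.4639  2.5601  2.4756  1.8321 -0.2786]
[-12.0, 0.9, 13.2, -0.4, -2.0, -0.1]
[13.3, 1.0, 35.9, -0.4, -2.0, -0.1]
[24.8, 1.1, 46.3, -0.4, -2.0, -0.1]
```

>>> move_arm:
  targets:
    - [[0,-6,1,6,0,-1,0],[0,-12,1,13,0,-2,0],[0,-12,1,13,0,-2,0],[0,-12,1,13,0,-2,0]]

```text
clock: 5.32
tool_pos: [0.5866, -0.0195, 0.0866]
eef_rot: [-0.002, 0.901, -0.0, 0.434]
contact_force: [-0.2, 0.3, -2.5]
opening: 0.523
finger_force: 40.0
```

```bash
python3 n.py "[.565,-.025,.084,50,0],[.565,-.025,.05,50,0],[.565,-.025,.0345,50,0]"
```

```text
clk 5.325 grasp [ 0.5718 -0.0195  0.0984] pitch 51.437158921102984 yaw 0.1469466519971163 yz -0.001778265064094598 F [-0.1703  0.2883 -2.4647] op 0.5230834257485324 ff 39.99586910940707 
q [ 0.6209  1.5968 -1.454   2.5229  2.5422  1.8    -0.2473]
[16.0, -5.5, 3.7, 0.0, 1.4, 0.2]
[42.6, -5.4, 24.9, 0.0, 1.4, 0.2]
[54.7, -5.4, 34.5, 0.0, 1.4, 0.2]
```

>>> move_arm:
  targets:
    - [[0,20,-3,10,0,1.4,0],[0,35,-5,20,0,1.4,0],[0,42,-5,25,0,1.4,0],[0,46,-5,28,0,1.4,0],[0,46,-5,28,0,1.4,0],[0,46,-5,28,0,1.4,0]]

```text
clock: 6.08
tool_pos: [0.5793, -0.0247, 0.0321]
eef_rot: [-0.001, 0.907, 0.0, 0.422]
contact_force: [-0.1, -0.0, -1.6]
opening: 0.517
finger_force: 40.0
```

```bash
python3 n.py "[.565,-.025,.0345,50,0],[.565,-.025,.032,50,0]"
```

```text
clk 6.075 grasp [ 0.5647 -0.0247  0.0443] pitch 49.942959181596414 yaw 0.08510180605597434 yz -2.617320468349866e-05 F [-0.0615 -0.0277 -1.5973] op 0.5174221075220992 ff 39.99580465257168 
q [ 0.6503  1.6987 -1.3643  2.4932  2.66    1.7748 -0.2036]
[7.3, -0.3, 6.5, 0.1, -0.1, 0.1]
[9.2, -0.3, 8.1, 0.1, -0.1, 0.1]
```

>>> move_arm:
  targets:
    - [[0,4,0,3.2,0,0,0],[0,7.5,0,6.2,0,0,0],[0,7.8,0,6.5,0,0,0],[0,7.8,0,6.5,0,0,0]]

```text
clock: 6.58
tool_pos: [0.5793, -0.0248, 0.0226]
eef_rot: [-0.001, 0.906, 0.001, 0.423]
contact_force: [-3.4, -0.8, 5.4]
opening: 0.512
finger_force: 40.0
```

```bash
python3 n.py "[.565,-.025,.0325,50,0]"
```

```text
clk 6.575 grasp [ 0.5647 -0.0248  0.0348] pitch 50.05495431590665 yaw 0.09343772033392252 yz 0.0004466367073981037 F [-3.4046 -0.7904  5.4284] op 0.5122534240803206 ff 39.9915686622262 
q [ 0.6552  1.7188 -1.3457  2.4848  2.6907  1.7695 -0.1943]
[1.6, -0.2, 1.7, 0.1, 0.1, 0.0]
```

>>> move_arm:
  targets:
    - [[1,0,0,0,0,0,0],[1,0,0,0,0,0,0],[1,0,0,0,0,0,0],[1,0,0,0,0,0,0],[1,0,0,-30,0,0,0],[1,0,0,-70,0,0,0],[1,0,0,-120,0,0,0],[1,0,0,-120,0,0,0]]

```text
clock: 7.58
tool_pos: [0.5643, -0.0332, 0.0868]
eef_rot: [-0.002, 0.912, 0.002, 0.409]
contact_force: [1.1, 0.0, -0.0]
opening: 0.999
finger_force: 0.0
```

Run:
```python
from h import *
a=r.snapshot('scene')[:,:,::-1];b=r.snapshot('top')[:,:,::-1]
cv2.imwrite('pics/s2.png',a);cv2.imwrite('pics/t2.png',b)
X=[[.576,-.025,.064]]
u,v=proj('scene',X)[0].astype(int);p,q=proj('top',X)[0].astype(int);print(u,v,p,q)
f=lambda im,x,y:cv2.resize(im[y-50:y+50,x-50:x+50],(400,400),interpolation=cv2.INTER_CUBIC)
cv2.imwrite('pics/p2.png',np.hstack([f(a,u,v),f(b,p,q)]));state()
```

```text
354 273 296 223
clk 7.675 grasp [ 0.5501 -0.0333  0.0991] pitch 48.331259899535326 yaw 0.35076861994811603 yz 0.002638081951387558 F [-0.0524  0.2935 -0.323 ] op 1.0019083832948072 ff 0.0 
q [ 0.6552  1.5657 -1.4728  2.5594  2.4568  1.7731 -0.2685]
```

View pics/p2.png

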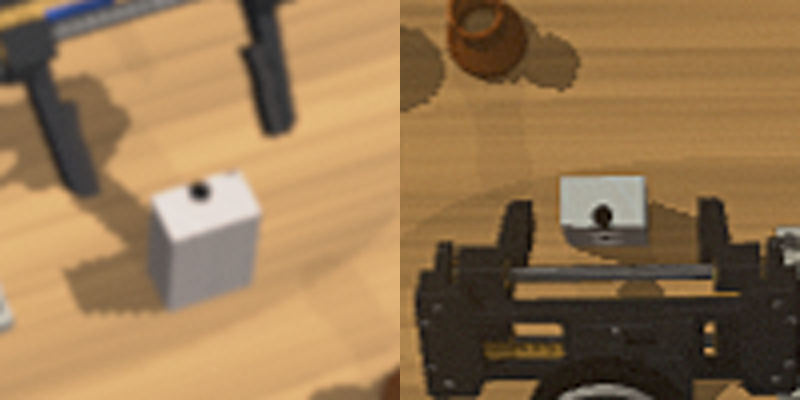

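Run:
```python
from h import *
import itertools
L=[json.loads(l) for l in open('log.jsonl')]
best=[]
for sg in itertools.product([1,-1],repeat=7):
    D=[]
    for q,p,e in L:
        A=Ro.from_euler('ZYZ',[sg[0]*q[0],sg[1]*q[1],sg[2]*q[2]])*Ro.from_euler('YZY',[sg[3]*q[3],sg[4]*q[4],sg[5]*q[5]])*Ro.from_euler('Z',sg[6]*q[6])
        D.append((A.inv()*Ro.from_quat(e)))
    m=Ro.concatenate(D).mean();best.append((max((m.inv()*d).magnitude() for d in D),sg,m.as_rotvec(degrees=True)))
best.sort(key=lambda b:b[0])
for b in best[:3]:print(b)
sg=best[0][1];M=[];Y=[]
for q,p,e in L:
    A=Ro.identity();row=[np.eye(3)]
    for i,ax in enumerate('ZYZYZYZ'):
        A=A*Ro.from_euler(ax,sg[i]*q[i]);row.append(A.as_matrix())
    M.append(np.hstack(row));Y.append(p)
M=np.vstack(M);Y=np.concatenate(Y)
# standard: z-offsets + lateral y/x, minimal-norm ridge
cols=[2]+[3*(i)+j for i in range(1,8) for j in range(3)]
v=np.linalg.lstsq(np.vstack([M,1e-3*np.eye(M.shape[1])]),np.r_[Y,np.zeros(M.shape[1])],rcond=None)[0]
print(v.reshape(8,3),np.abs(M@v-Y).max())
c=[2,8,14,20];w=np.linalg.lstsq(M[:,c],Y,rcond=None)[0];print(w,np.abs(M[:,c]@w-Y).max())
```

```text
(1.95787395925653e-15, (-1, 1, -1, 1, -1, 1, -1), array([ 0., -0., 90.]))
(0.7599945937855981, (1, 1, 1, 1, 1, 1, 1), array([  1.0703,  -1.0703, -83.7135]))
(1.1060679447918262, (1, 1, 1, -1, -1, -1, -1), array([ 45.6163, -51.3028, -26.675 ]))
[[-0.     -0.      0.1734]
 [ 0.     -0.0094  0.1734]
 [-0.     -0.0094  0.2817]
 [-0.     -0.0134  0.2817]
 [-0.     -0.0134  0.1724]
 [ 0.     -0.0002  0.1724]
 [-0.     -0.0002  0.163 ]
 [-0.     -0.      0.163 ]] 1.262986794259291e-06
[0.3027 0.5637 0.3228 0.3015] 0.04613267798396703
```

```bash
cat > kin.py <<'E'
from h import *
from scipy.optimize import least_squares
sg=np.array([-1,1,-1,1,-1,1,-1]);V=np.array([[0,0,.1734],[0,-.0094,.1734],[0,-.0094,.2817],[0,-.0134,.2817],[0,-.0134,.1724],[0,-.0002,.1724],[0,-.0002,.163],[0,0,.163]])
lo=np.array([-3.01,-.46,-1.47,.13,-1,.04,-2.66]);hi=np.array([3.01,2.08,1.51,2.56,4.14,2.09,2.66])
def fk(q):
    A=Ro.identity();p=V[0].copy()
    for i,a in enumerate('ZYZYZYZ'):
        A=A*Ro.from_euler(a,sg[i]*q[i]);p=p+A.apply(V[i+1])
    return p,A*Ro.from_euler('z',90,degrees=True)
def ik(g,pitch,yaw=0,q0=None,n=12,seed=0,m=.03):
    T=Rt(pitch,yaw);P=np.array(g)+T.apply([0,0,.019]);rng=np.random.default_rng(seed);out=[]
    def f(q):
        p,R=fk(q);return np.r_[(p-P)*5,(T.inv()*R).as_rotvec()]
    for k in range(n):
        x0=np.clip(q0,lo+m,hi-m) if q0 is not None and k==0 else rng.uniform(lo+m,hi-m)
        o=least_squares(f,x0,bounds=(lo+m-1e-6,hi-m+1e-6),max_nfev=60)
        if np.abs(o.fun).max()<1e-3: out.append(o.x)
        if q0 is not None:break
    return out
E
python3 - <<'E'
from kin import *
q0=np.array([.34,.9,0,2.2,0,.3,0])
for p in(0,10,15,20,25,30,40):
    s=ik([.427,-.165,.062],p,n=14);print('nest',p,len(s),*s[:3])
for x in(.42,.48,.576):
  for p in(-85,-75,-65,-55):
    s=ik([x,-.025,.04],p,n=10);print('pick',x,p,len(s),*s[:2])
E
```

```text
nest 0 4 [ 0.2981  0.8623 -0.0488  2.198   0.4257  0.0899  1.413 ] [ 0.346   0.8621 -0.1263  2.1957  0.8316  0.1297  1.0069] [ 0.7106  0.966  -0.7437  2.1766  1.3539  0.6068  0.4908]
nest 10 7 [ 1.0008  1.2857 -1.3627  2.3086  1.6713  1.1809  0.2421] [ 0.5856  0.9011 -0.4618  2.329   2.1584  0.3663 -0.2767] [ 0.5902  0.9024 -0.4695  2.3288  2.1476  0.3711 -0.2657]
nest 15 6 [ 0.754   0.9827 -0.7267  2.3918  2.1744  0.6092 -0.2565] [ 0.7456  0.9781 -0.7114  2.3923  2.1894  0.5991 -0.2721] [-0.0402  1.0512  0.6715  2.4328  4.1041  0.809  -2.1919]
nest 20 6 [ 0.7836  1.0213 -0.7524  2.4603  2.3749  0.7208 -0.4189] [ 0.7395  0.9973 -0.6704  2.4625  2.4626  0.6802 -0.5101] [ 0.4584  0.9285 -0.1858  2.4775  3.0977  0.5842 -1.1594]
nest 25 6 [ 0.983   1.2406 -1.164   2.5179  2.1974  1.0896 -0.1671] [ 0.8936  1.1356 -0.9464  2.5226  2.3692  0.9431 -0.3543] [ 0.7503  1.0401 -0.661   2.5299  2.6434  0.8174 -0.6449]
nest 30 0
nest 40 0
pick 0.42 -85 1 [ 0.1405  1.5497 -0.4013  1.1122  0.172   2.017   1.2525]
pick 0.42 -75 3 [ 0.285   1.5263 -0.7342  1.2144  0.3792  1.9246  1.0139] [-0.07    1.4341  0.0895  1.2398 -0.0803  1.7819  1.6249]
pick 0.42 -65 3 [-0.1122  1.3432  0.1704  1.367  -0.1358  1.5825  1.6895] [-0.0331  1.3318  0.0062  1.3607 -0.0312  1.5835  1.5625]
pick 0.42 -55 1 [ 0.1479  1.2553 -0.3526  1.4811  0.2188  1.4226  1.2787]
pick 0.48 -85 0
pick 0.48 -75 3 [ 0.1182  1.513  -0.4007  0.9655  0.206   2.0221  1.2935] [-0.0455  1.4959  0.05    0.9801 -0.0579  1.9761  1.5854]
pick 0.48 -65 4 [ 0.1555  1.4191 -0.4565  1.1076  0.2619  1.8261  1.2529] [ 0.1945  1.4372 -0.5611  1.1045  0.3266  1.852   1.1859]
pick 0.48 -55 1 [ 0.0319  1.288  -0.1345  1.2676  0.0692  1.5518  1.4602]
pick 0.576 -85 0
pick 0.576 -75 0
pick 0.576 -65 0
pick 0.576 -55 2 [ 0.0493  1.4243 -0.2453  0.8157  0.1559  1.8784  1.4253] [-0.0209  1.4203 -0.0146  0.8232 -0.0111  1.8578  1.5426]
```

```bash
python3 - <<'E'
from h import *
print(plane('top',[(286.25,217.5),(307.25,217.5),(307.25,229.75),(286.25,229.75)],.064))
print(plane('scene',[(354-50+150/4,273-50+200/4),(354-50+240/4,273-50+172/4),(354-50+260/4,273-50+212/4),(354-50+175/4,273-50+240/4)],.064))
E
python3 n.py "[.54,-.025,.2,0,0]"
```

```text
[[ 0.5895 -0.0025  0.064 ]
 [ 0.5892 -0.0489  0.064 ]
 [ 0.5617 -0.0489  0.064 ]
 [ 0.5621 -0.0027  0.064 ]]
[[ 0.565  -0.0474  0.064 ]
 [ 0.5653  0.0001  0.064 ]
 [ 0.5905 -0.0007  0.064 ]
 [ 0.5908 -0.0452  0.064 ]]
clk 7.675 grasp [ 0.5501 -0.0333  0.0991] pitch 48.331259899535326 yaw 0.35076861994811603 yz 0.002638081951387558 F [-0.0524  0.2935 -0.323 ] op 1.0019083832948072 ff 0.0 
q [ 0.6552  1.5657 -1.4728  2.5594  2.4568  1.7731 -0.2685]
[-54.5, 8.6, -80.9, 0.3, 48.3, 0.3]
```

>>> move_arm:
  targets:
    - [[1,-20,3,-35,0,8,0],[1,-40,6,-60,0,16,0],[1,-54,8,-80,0,24,0],[1,-54,8,-80,0,32,0],[1,-54,8,-80,0,40,0],[1,-54,8,-80,0,48,0],[1,-54,8,-80,0,48,0],[1,-54,8,-80,0,48,0]]

```text
clock: 8.68
tool_pos: [0.5388, -0.0254, 0.178]
eef_rot: [-0.004, 1.0, 0.002, 0.002]
contact_force: [-0.4, -0.1, 0.3]
opening: 0.999
finger_force: 0.0
```

```bash
python3 n.py "[.576,-.0245,.1,0,0],[.576,-.0245,.046,0,0]"
```

```text
clk 8.675 grasp [ 0.5388 -0.0255  0.197 ] pitch 0.20552794717634162 yaw 0.45429542003297746 yz 0.0030695018929967604 F [-0.418  -0.1363  0.2853] op 0.9992346354866695 ff 0.0 
q [ 0.6322  1.0168 -1.3372  1.8616  1.0767  1.22    0.5039]
[-36.8, 0.3, 97.1, 0.2, 0.2, 0.5]
[-36.6, 0.2, 151.1, 0.2, 0.2, 0.5]
```

>>> move_arm:
  targets:
    - [[1,-37,0,50,0,0,0.5],[1,-37,0,97,0,0,0.5],[1,-37,0,135,0,0,0.5],[1,-37,0,151,0,0,0.5],[1,-37,0,151,0,0,0.5],[0,-37,0,151,0,0,0.5],[0,-37,0,151,0,0,0.5],[0,-37,0,151,0,0,0.5],[0,-37,0,151,0,0,0.5],[0,-37,0,151,0,0,0.5]]

```text
clock: 9.93
tool_pos: [0.5778, -0.0247, 0.0285]
eef_rot: [0.001, 1.0, 0.002, 0.002]
contact_force: [0.8, 0.5, 1.6]
opening: 0.514
finger_force: 40.0
```

>>> move_arm:
  targets:
    - [[0,0,0,0,0,0,0],[0,0,0,0,0,0,0],[0,0,0,0,0,0,0]]

```text
clock: 10.3
tool_pos: [0.5778, -0.0246, 0.0285]
eef_rot: [0.001, 1.0, 0.002, 0.002]
contact_force: [-0.4, -0.8, 4.5]
opening: 0.52
finger_force: 40.0
```

```bash
cat > dls.py <<'E'
from kin import *
def sim(q,way,lam=.02,bias=0):
    q=np.array(q,float);tr=[]
    for g,p,y,n in way:
        T=Rt(p,y);P=np.array(g)+T.apply([0,0,.019]);p0,R0=fk(q);rv=(R0.inv()*T).as_rotvec()
        for k in range(1,n*5+1):
            Pk=p0+(P-p0)*k/(n*5);Tk=R0*Ro.from_rotvec(rv*k/(n*5))
            for _ in range(2):
                c,R=fk(q);e=np.r_[Pk-c,(Tk*R.inv()).as_rotvec()]
                J=np.zeros((6,7))
                for i in range(7):
                    d=q.copy();d[i]+=1e-5;cc,RR=fk(d);J[:,i]=np.r_[cc-c,(RR*R.inv()).as_rotvec()]/1e-5
                q=np.clip(q+J.T@np.linalg.solve(J@J.T+lam**2*np.eye(6),e),lo,hi)
        c,R=fk(q);print(g,p,'q',q,'err mm',np.linalg.norm(P-c)*1e3,'deg',np.degrees((T*R.inv()).magnitude()))
    return q
E
python3 - <<'E'
from dls import *
s,_,_=state()
q=sim(s['q'],[([.576,-.025,.1],0,0,4),([.446,-.035,.1],0,0,6),([.446,-.035,.046],0,0,4),([.446,-.035,.2],0,0,6),([.53,-.035,.12],-73,0,12),([.454,-.035,.044],-73,0,5),([.454,-.035,.15],-73,0,5),([.5,-.16,.2],17,0,15),([.42,-.165,.12],17,0,6),([.42,-.165,.06],17,0,6)])
E
```

```text
clk 10.3 grasp [ 0.5777 -0.0247  0.0475] pitch 0.2415350525760852 yaw -0.16189673985846273 yz 0.00364876793280161 F [-0.3846 -0.7759  4.4563] op 0.5200786415458408 ff 39.99576852656901 
q [ 0.5495  1.2434 -1.1708  1.814   1.3226  1.1153  0.427 ]
[0.576, -0.025, 0.1] 0 q [ 0.5646  1.1687 -1.221   1.8053  1.2292  1.1618  0.4737] err mm 0.00010299183237943093 deg 2.7582511698088836e-06
[0.446, -0.035, 0.1] 0 q [ 0.6419  1.1027 -1.2402  2.1862  1.3368  1.0506  0.1685] err mm 0.0005939164489510221 deg 1.5856807888449138e-05
[0.446, -0.035, 0.046] 0 q [ 0.614   1.2024 -1.1737  2.1988  1.4788  1.0431  0.0857] err mm 0.00014910119823536297 deg 3.964771501914804e-06
[0.446, -0.035, 0.2] 0 q [ 0.714   0.939  -1.377   2.1152  1.0785  1.1165  0.3491] err mm 0.00044585576011410566 deg 9.269658412402704e-06
[0.53, -0.035, 0.12] -73 q [ 0.1889  1.4871 -0.7138  0.7898  0.365   2.09    1.1413] err mm 59.2803108782625 deg 10.448503234901883
[0.454, -0.035, 0.044] -73 q [ 0.2566  1.5128 -0.6884  1.1049  0.3779  1.9777  1.0896] err mm 0.00016909415201047854 deg 2.435213044636041e-06
[0.454, -0.035, 0.15] -73 q [ 0.2783  1.3558 -0.7168  1.1988  0.2912  2.0344  1.0439] err mm 7.221492365255285e-05 deg 8.911496946612093e-07
[0.5, -0.16, 0.2] 17 q [ 0.737   0.6779 -0.7504  2.1592  1.2643  0.4102  0.5714] err mm 0.040969934128855155 deg 0.0016830962271721405
[0.42, -0.165, 0.12] 17 q [ 0.8438  0.8718 -0.8597  2.4175  2.0032  0.5921 -0.1197] err mm 0.0021596980678939906 deg 5.038132747475012e-05
[0.42, -0.165, 0.06] 17 q [ 0.8428  1.0537 -0.8781  2.4347  2.1564  0.7603 -0.2175] err mm 0.00034011703444538396 deg 9.009700310175423e-06
```

```bash
python3 n.py "[.577,-.0247,.07,0,0],[.446,-.035,.07,0,0],[.446,-.035,.0478,0,0]"
```

```text
clk 10.3 grasp [ 0.5777 -0.0247  0.0475] pitch 0.2415350525760852 yaw -0.16189673985846273 yz 0.00364876793280161 F [-0.3846 -0.7759  4.4563] op 0.5200786415458408 ff 39.99576852656901 
q [ 0.5495  1.2434 -1.1708  1.814   1.3226  1.1153  0.427 ]
[0.7, 0.0, -22.5, 0.2, 0.2, -0.2]
[131.7, -10.6, -23.1, 0.2, 0.2, -0.2]
[131.8, -10.7, -0.9, 0.2, 0.2, -0.2]
```

>>> move_arm:
  targets:
    - [[0,0,0,-22,0,0,0],[0,40,-3,-23,0,0,0],[0,90,-7,-23,0,0,0],[0,132,-10.5,-23,0,0,0],[0,132,-10.5,-23,0,0,0],[0,132,-10.5,-8,0,0,0],[0,132,-10.5,-1,0,0,0],[0,132,-10.5,-0.5,0,0,0],[0,132,-10.5,-0.5,0,0,0]]

```text
clock: 11.42
tool_pos: [0.4463, -0.0346, 0.0284]
eef_rot: [0.002, 1.0, 0.002, 0.002]
contact_force: [-0.6, -1.0, 1.6]
opening: 0.52
finger_force: 40.0
```

```bash
python3 n.py "[.446,-.035,.0478,0,0]"
```

```text
clk 11.425 grasp [ 0.4462 -0.0346  0.0474] pitch 0.25434351873708533 yaw -0.18295382750972652 yz 0.00378276280024122 F [-0.6145 -1.007   1.6275] op 0.5197453703986938 ff 39.99963755719364 
q [ 0.6142  1.1959 -1.1694  2.202   1.4812  1.0319  0.0804]
[0.3, -0.4, -0.4, 0.2, 0.3, -0.2]
```

>>> move_arm:
  targets:
    - [[1,0,0,0,0,0,0],[1,0,0,0,0,0,0],[1,0,0,0,0,0,0],[1,0,0,0,0,0,0],[1,0,0,-40,0,0,0],[1,0,0,-90,0,0,0],[1,-5,0,-140,0,5,0],[1,-10,0,-150,0,15,0],[1,-10,0,-150,0,25,0],[1,-10,0,-150,0,25,0]]

```text
clock: 12.68
tool_pos: [0.4565, -0.0348, 0.177]
eef_rot: [0.002, 0.977, 0.003, -0.215]
contact_force: [-0.5, 0.0, 1.1]
opening: 0.998
finger_force: 0.0
```

```bash
python3 n.py "[.47,-.035,.17,-73,0],[.4535,-.0345,.16,-73,0]"
python3 - <<'E'
from dls import *
s,_,_=state()
sim(s['q'],[([.47,-.035,.17],-73,0,8),([.4535,-.0345,.13],-73,0,8),([.4535,-.0345,.044],-73,0,8)])
b=r.snapshot('top')[:,:,::-1]
p=proj('top',[[.4445,-.0345,.064]])[0].astype(int);x,y=p
im=b[y-30:y+30,x-30:x+30];m=((im.min(2)>120)*255).astype(np.uint8);print(p)
cs=[c for c in cv2.findContours(m,0,2)[0] if cv2.contourArea(c)>40]
for c in cs: R=cv2.boundingRect(c);bx=np.array([[R[0],R[1]],[R[0]+R[2],R[1]+R[3]]])-.5+[x-30,y-30];print(bx,plane('top',bx,.064))
E
```

```text
clk 12.675 grasp [ 0.4645 -0.035   0.1942] pitch -24.7962607490107 yaw -0.3349255262423272 yz 0.004420196761762461 F [-0.471   0.0404  1.1167] op 0.9977250893546848 ff 0.0 
q [ 0.5828  1.0738 -1.2445  1.7171  0.7362  1.4739  0.6842]
[-1.0, -0.3, 13.3, 0.4, 48.2, -0.0]
[9.8, 0.1, 29.3, 0.4, 48.2, -0.0]
clk 12.675 grasp [ 0.4645 -0.035   0.1942] pitch -24.7962607490107 yaw -0.3349255262423272 yz 0.004420196761762461 F [-0.471   0.0404  1.1167] op 0.9977250893546848 ff 0.0 
q [ 0.5828  1.0738 -1.2445  1.7171  0.7362  1.4739  0.6842]
[0.47, -0.035, 0.17] -73 q [ 0.339   1.4116 -0.9585  1.1337  0.3713  2.09    0.8743] err mm 23.09372338544133 deg 4.062807223413675
[0.4535, -0.0345, 0.13] -73 q [ 0.3482  1.4522 -0.938   1.1828  0.4033  2.087   0.8841] err mm 1.1231687379242577e-05 deg 1.3753398769088094e-07
[0.4535, -0.0345, 0.044] -73 q [ 0.3271  1.5749 -0.9103  1.1017  0.4967  2.0524  0.9402] err mm 0.0001316978307912026 deg 1.6229643179329723e-06
[300 283]
[[289.5 276.5]
 [311.5 289.5]] [[ 0.4592 -0.0102  0.064 ]
 [ 0.4309 -0.0577  0.064 ]]
```

```bash
python3 n.py "[.4535,-.0345,.13,-70,0]"
python3 - <<'E'
from dls import *
s,_,_=state()
q=sim(s['q'],[([.4535,-.0345,.13],-70,0,8),([.4535,-.0345,.044],-70,0,8),([.4535,-.0345,.13],-70,0,4),([.5,-.16,.2],20,0,12),([.42,-.165,.12],20,0,6),([.42,-.165,.06],20,0,6)])
E
```

```text
clk 12.725 grasp [ 0.4631 -0.035   0.1947] pitch -24.74374220533271 yaw -0.18239371613743074 yz 0.004102291944951067 F [-0.5428  0.5618  0.2992] op 1.0018336161609165 ff 0.0 
q [ 0.5838  1.0721 -1.2462  1.7217  0.7367  1.4727  0.6834]
[-4.8, 0.1, 57.2, 0.3, 45.3, 0.1]
clk 12.725 grasp [ 0.4631 -0.035   0.1947] pitch -24.74374220533271 yaw -0.18239371613743074 yz 0.004102291944951067 F [-0.5428  0.5618  0.2992] op 1.0018336161609165 ff 0.0 
q [ 0.5838  1.0721 -1.2462  1.7217  0.7367  1.4727  0.6834]
[0.4535, -0.0345, 0.13] -70 q [ 0.3808  1.4585 -1.029   1.2118  0.458   2.0729  0.8249] err mm 0.0002378936158021304 deg 3.1501487499448253e-06
[0.4535, -0.0345, 0.044] -70 q [ 0.3607  1.5783 -0.9979  1.139   0.5572  2.0357  0.8826] err mm 0.00011704111026745117 deg 1.4665282697125542e-06
[0.4535, -0.0345, 0.13] -70 q [ 0.3808  1.4586 -1.0292  1.2117  0.458   2.073   0.8248] err mm 4.51523645251316e-05 deg 6.180397761949296e-07
[0.5, -0.16, 0.2] 20 q [ 1.0131  0.9539 -1.364   2.1913  1.5041  0.9188  0.3672] err mm 0.0039312855288910886 deg 0.00010288627961169447
[0.42, -0.165, 0.12] 20 q [ 1.038   1.106  -1.3205  2.4516  1.8411  1.0104  0.0442] err mm 0.0010004386682099585 deg 2.3883051926164528e-05
[0.42, -0.165, 0.06] 20 q [ 1.0055  1.2622 -1.256   2.4685  2.003   1.1136 -0.0215] err mm 0.00016782309585356027 deg 4.303269277530593e-06
```

>>> move_arm:
  targets:
    - [[1,-5,0,10,0,8,0],[1,-5,0,20,0,16,0],[1,-5,0,35,0,24,0],[1,-5,0,50,0,32,0],[1,-5,0,57,0,40,0],[1,-5,0,57,0,45.3,0],[1,-5,0,57,0,45.3,0],[1,-5,0,57,0,45.3,0]]

```text
clock: 13.72
tool_pos: [0.4355, -0.0351, 0.1253]
eef_rot: [-0.001, 0.82, 0.002, -0.573]
contact_force: [0.5, -0.8, 1.0]
opening: 1.0
finger_force: 0.0
```

```bash
python3 n.py "[.4535,-.0345,.08,-70,0],[.4535,-.0345,.044,-70,0]"
```

```text
clk 13.725 grasp [ 0.4533 -0.0352  0.1318] pitch -69.89947661976194 yaw -0.09851298788490476 yz 0.00435400206757966 F [ 0.5304 -0.7765  0.9938] op 1.0002635226254348 ff 0.0 
q [ 0.3766  1.4457 -1.0041  1.2145  0.4449  2.062   0.8468]
[-48.7, 0.4, 17.6, 0.2, 0.1, 0.2]
[-82.5, 0.3, 30.0, 0.2, 0.1, 0.2]
```

>>> move_arm:
  targets:
    - [[1,-25,0.3,9,0.2,0,0.2],[1,-50,0.3,18,0.2,0,0.2],[1,-75,0.3,27,0.2,0,0.2],[1,-82,0.3,30,0.2,0,0.2],[1,-82,0.3,30,0.2,0,0.2],[0,-82,0.3,30,0.2,0,0.2],[0,-82,0.3,30,0.2,0,0.2],[0,-82,0.3,30,0.2,0,0.2],[0,-82,0.3,30,0.2,0,0.2],[0,-82,0.3,30,0.2,0,0.2]]
  newtons: 40

```text
clock: 14.98
tool_pos: [0.4355, -0.0345, 0.0372]
eef_rot: [0.0, 0.819, -0.0, -0.574]
contact_force: [-0.0, 0.2, -0.3]
opening: 0.517
finger_force: 40.0
```

>>> move_arm:
  targets:
    - [[0,0,0,0,0,0,0],[0,0,0,0,0,0,0],[0,0,0,0,0,0,0]]

```text
clock: 15.35
tool_pos: [0.4355, -0.0345, 0.0372]
eef_rot: [0.0, 0.819, -0.0, -0.574]
contact_force: [1.3, -0.5, 1.1]
opening: 0.521
finger_force: 40.0
```

```bash
python3 n.py "[.4535,-.0345,.13,-70,0],[.47,-.10,.20,-25,0],[.5,-.16,.2,20,0]"
```

```text
clk 15.35 grasp [ 0.4534 -0.0345  0.0437] pitch -70.08244728563781 yaw -0.03673585124623761 yz -0.0008019674736622039 F [ 1.2852 -0.5353  1.0593] op 0.5207925885035861 ff 40.000137789174914 
q [ 0.3521  1.5687 -0.967   1.1384  0.5407  2.0238  0.902 ]
[81.1, -0.0, -29.5, 0.0, -0.1, -0.1]
[127.8, -65.6, -74.5, -0.0, -45.1, -0.1]
[111.9, -125.5, -116.2, -0.0, -90.1, -0.1]
```

```bash
python3 - <<'E'
from dls import *
print('foot',plane('top',[(330+174/5,260+65/5)],.14))
s,_,_=state()
q=sim(s['q'],[([.4535,-.0345,.13],-70,0,4),([.47,-.035,.2],-25,0,6),([.47,-.035,.2],20,0,6),([.41,-.04,.09],20,0,6),([.41,-.165,.085],20,0,6),([.42,-.165,.061],20,0,6)])
E
python3 n.py "[.4535,-.0345,.14,-70,0],[.47,-.035,.2,-25,0],[.47,-.035,.2,19.9,0]"
```

```text
foot [[ 0.4598 -0.1655  0.14  ]]
clk 15.35 grasp [ 0.4534 -0.0345  0.0437] pitch -70.08244728563781 yaw -0.03673585124623761 yz -0.0008019674736622039 F [ 1.2852 -0.5353  1.0593] op 0.5207925885035861 ff 40.000137789174914 
q [ 0.3521  1.5687 -0.967   1.1384  0.5407  2.0238  0.902 ]
[0.4535, -0.0345, 0.13] -70 q [ 0.3725  1.4473 -0.9986  1.2123  0.4453  2.0616  0.8473] err mm 4.952795616868164e-05 deg 6.65943442202788e-07
[0.47, -0.035, 0.2] -25 q [ 0.5646  1.0505 -1.2069  1.6942  0.7112  1.4717  0.7222] err mm 0.0006029234348253035 deg 1.4049058487181746e-05
[0.47, -0.035, 0.2] 20 q [ 0.6866  0.8252 -1.2496  2.3564  1.6057  0.8592 -0.1167] err mm 0.008144942193641208 deg 0.0001381209297626348
[0.41, -0.04, 0.09] 20 q [ 0.5791  1.1359 -1.1985  2.56    2.0049  1.1779 -0.5687] err mm 27.347243035673422 deg 3.2096727274988295
[0.41, -0.165, 0.085] 20 q [ 0.9519  1.0895 -1.0858  2.4954  2.0808  0.9085 -0.1512] err mm 0.0016129929573412282 deg 4.5865823545842824e-05
[0.42, -0.165, 0.061] 20 q [ 0.9358  1.1532 -1.0644  2.4718  2.1233  0.9443 -0.1531] err mm 5.786463009749404e-05 deg 1.5079144349430992e-06
clk 15.35 grasp [ 0.4534 -0.0345  0.0437] pitch -70.08244728563781 yaw -0.03673585124623761 yz -0.0008019674736622039 F [ 1.2852 -0.5353  1.0593] op 0.5207925885035861 ff 40.000137789174914 
q [ 0.3521  1.5687 -0.967   1.1384  0.5407  2.0238  0.902 ]
[90.5, -0.1, -32.9, 0.0, -0.1, -0.1]
[127.8, -0.6, -74.5, -0.0, -45.1, -0.1]
[122.3, -0.6, -87.9, -0.0, -90.0, -0.1]
```

```bash
python3 - <<'E'
from dls import *
s,_,_=state()
q=sim(s['q'],[([.4535,-.0345,.14],-70,0,4),([.47,-.035,.2],-25,0,6),([.46,-.06,.26],19.9,0,6),([.41,-.165,.25],19.9,0,6),([.41,-.165,.09],19.9,0,6),([.42,-.165,.061],19.9,0,6)])
E
python3 n.py "[.4535,-.0345,.14,-70,0],[.47,-.035,.2,-25,0],[.46,-.06,.26,19.9,0]"
```

```text
clk 15.35 grasp [ 0.4534 -0.0345  0.0437] pitch -70.08244728563781 yaw -0.03673585124623761 yz -0.0008019674736622039 F [ 1.2852 -0.5353  1.0593] op 0.5207925885035861 ff 40.000137789174914 
q [ 0.3521  1.5687 -0.967   1.1384  0.5407  2.0238  0.902 ]
[0.4535, -0.0345, 0.14] -70 q [ 0.3743  1.4334 -1.002   1.2181  0.4338  2.0674  0.842 ] err mm 7.738459653457703e-05 deg 9.855882198930343e-07
[0.47, -0.035, 0.2] -25 q [ 0.5644  1.0501 -1.206   1.6942  0.7107  1.4711  0.7228] err mm 0.0006357871478367732 deg 1.4839238880838092e-05
[0.46, -0.06, 0.26] 19.9 q [ 0.8485  0.7018 -1.347   2.2961  1.3622  0.8014  0.1657] err mm 0.009377036479096145 deg 0.00022736849062674803
[0.41, -0.165, 0.25] 19.9 q [ 1.1724  0.7215 -1.3664  2.3443  1.3769  0.7125  0.4214] err mm 0.0016871122513721268 deg 4.048512582974436e-05
[0.41, -0.165, 0.09] 19.9 q [ 1.0015  1.1416 -1.2177  2.4904  1.9779  1.0042 -0.0587] err mm 0.0004029080992236466 deg 8.863222472745122e-06
[0.42, -0.165, 0.061] 19.9 q [ 0.982   1.2171 -1.1859  2.4682  2.0394  1.0455 -0.0642] err mm 6.306460392703984e-05 deg 1.6194051433141658e-06
clk 15.35 grasp [ 0.4534 -0.0345  0.0437] pitch -70.08244728563781 yaw -0.03673585124623761 yz -0.0008019674736622039 F [ 1.2852 -0.5353  1.0593] op 0.5207925885035861 ff 40.000137789174914 
q [ 0.3521  1.5687 -0.967   1.1384  0.5407  2.0238  0.902 ]
[90.5, -0.1, -32.9, 0.0, -0.1, -0.1]
[127.8, -0.6, -74.5, -0.0, -45.1, -0.1]
[182.1, -25.6, -98.9, -0.0, -90.0, -0.1]
```

Feasible. Lift and start the rotation.

>>> move_arm:
  targets:
    - [[0,45,0,-16,0,0,0],[0,90,0,-33,0,-5,0],[0,110,0,-50,0,-14,0],[0,120,0,-65,0,-23,0],[0,128,0,-75,0,-32,0],[0,140,-5,-80,0,-41,0],[0,150,-10,-85,0,-50,0],[0,160,-15,-90,0,-58,0],[0,170,-20,-95,0,-66,0],[0,182,-25,-99,0,-74,0]]

```text
clock: 16.6
tool_pos: [0.466, -0.0595, 0.2421]
eef_rot: [0.0, 0.999, -0.0, 0.036]
contact_force: [0.5, -0.4, -1.8]
opening: 0.522
finger_force: 40.0
```

```bash
python3 n.py "[.46,-.06,.26,19.9,0],[.41,-.165,.25,19.9,0]"
```

```text
clk 16.6 grasp [ 0.4647 -0.0595  0.261 ] pitch 4.120194509628347 yaw -0.014441452954124308 yz -0.0008307488534499694 F [ 0.5201 -0.3928 -1.7807] op 0.5220515294440796 ff 39.99865986406803 
q [ 0.7864  0.7692 -1.3228  2.049   0.9482  1.0288  0.5635]
[-0.5, -0.5, -0.0, -0.0, -15.8, -0.0]
[50.1, -105.5, 6.5, -0.0, -15.8, -0.0]
```

>>> move_arm:
  targets:
    - [[0,0,0,0,0,-8,0],[0,15,-30,2,0,-15.8,0],[0,30,-60,4,0,-15.8,0],[0,45,-90,6,0,-15.8,0],[0,50,-105.5,6.5,0,-15.8,0],[0,50,-105.5,6.5,0,-15.8,0],[0,50,-105.5,6.5,0,-15.8,0]]

```text
clock: 17.48
tool_pos: [0.4172, -0.1639, 0.2322]
eef_rot: [-0.0, 0.985, -0.0, 0.171]
contact_force: [-0.0, 0.7, -1.9]
opening: 0.519
finger_force: 40.0
```

```bash
python3 n.py "[.41,-.165,.25,19.9,0],[.41,-.165,.095,19.9,0]"
```

```text
clk 17.475 grasp [ 0.4108 -0.1639  0.2501] pitch 19.73575251407698 yaw 0.018592214505471112 yz -0.00013819606238688894 F [-0.0398  0.7257 -1.9023] op 0.5188619917485258 ff 40.000061988830566 
q [ 1.1458  0.6829 -1.2974  2.3422  1.3681  0.6501  0.4363]
[0.7, -1.1, -0.2, -0.0, -0.2, 0.0]
[53.0, -1.0, 145.7, -0.0, -0.2, 0.0]
```

>>> move_arm:
  targets:
    - [[0,17,-0.5,40,0,-0.2,0],[0,33,-0.7,90,0,-0.2,0],[0,47,-1,125,0,-0.2,0],[0,53,-1,143,0,-0.2,0],[0,53,-1,145.5,0,-0.2,0],[0,53,-1,145.5,0,-0.2,0]]

```text
clock: 18.23
tool_pos: [0.4171, -0.1653, 0.0779]
eef_rot: [-0.0, 0.985, -0.0, 0.174]
contact_force: [0.3, -0.1, -2.5]
opening: 0.521
finger_force: 40.0
```

```bash
python3 - <<'E'
from h import *
a=r.snapshot('scene')[:,:,::-1];b=r.snapshot('top')[:,:,::-1]
cv2.imwrite('pics/s3.png',a);cv2.imwrite('pics/t3.png',b)
f=lambda im,x,y,w:cv2.resize(im[y:y+w,x:x+w],(400,400),interpolation=cv2.INTER_CUBIC)
cv2.imwrite('pics/p3.png',np.hstack([f(a,210,200,100),f(b,310,230,100)]))
E
python3 n.py "[.420,-.165,.0625,19.9,0]"
```

```text
clk 18.325 grasp [ 0.4105 -0.1659  0.0962] pitch 20.025701555107315 yaw -0.026813373348815134 yz -0.0016201604112911496 F [-0.4798  0.0424 -2.0153] op 0.5166619282625334 ff 39.99752721749246 
q [ 0.975   1.0786 -1.1368  2.4899  2.0205  0.918  -0.1052]
[2.6, 1.0, 34.9, -0.1, 0.1, 0.0]
```

View pics/p3.png

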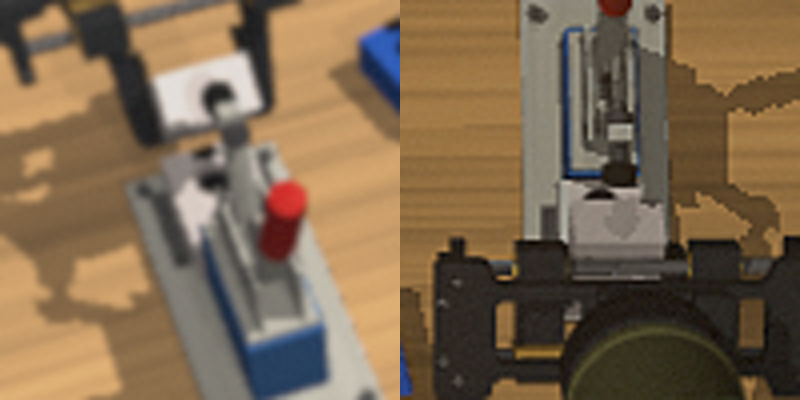

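>>> move_arm:
  targets:
    - [[0,2,0.5,15,0,0,0],[0,4,0.5,27,0,0,0],[0,4,0.5,31,0,0,0],[0,4,0.5,31.3,0,0,0],[0,4,0.5,31.3,0,0,0]]

```text
clock: 18.95
tool_pos: [0.426, -0.1658, 0.0499]
eef_rot: [-0.001, 0.984, -0.002, 0.177]
contact_force: [-3.1, -3.3, 23.7]
opening: 0.523
finger_force: 40.0
```

```bash
python3 n.py "[.4175,-.165,.0620,19.9,0]"
```

```text
clk 18.95 grasp [ 0.4193 -0.1658  0.0677] pitch 20.444529064162808 yaw 0.07243436626250942 yz -0.004145017658610342 F [-3.104  -3.3101 23.675 ] op 0.5225856894274058 ff 39.99848362058401 
q [ 0.9569  1.1613 -1.1157  2.4788  2.0907  0.9792 -0.1244]
[3.9, 0.8, 4.7, -0.2, 0.5, 0.1]
```

Run:
```python
from h import *
a=r.snapshot('scene')[:,:,::-1];b=r.snapshot('top')[:,:,::-1]
cv2.imwrite('pics/s4.png',a);cv2.imwrite('pics/t4.png',b)
f=lambda im,x,y,w:cv2.resize(im[y:y+w,x:x+w],(400,400),interpolation=cv2.INTER_CUBIC)
cv2.imwrite('pics/p4.png',np.hstack([f(a,230,205,60),f(b,330,255,60)]))
s,_,_=state();print(s['moment'],s['contact_force'])
```

```text
clk 19.05 grasp [ 0.4194 -0.1658  0.0677] pitch 20.443510545420523 yaw 0.06433501710036334 yz -0.004205767342144761 F [-3.2335 -4.3931 23.1354] op 0.5160649330773334 ff 39.99843679368496 
q [ 0.9569  1.1612 -1.1156  2.4788  2.0907  0.9792 -0.1245]
[-0.6255 -0.3618 -0.228 ] [-3.2335 -4.3931 23.1354]
```

View pics/p4.png

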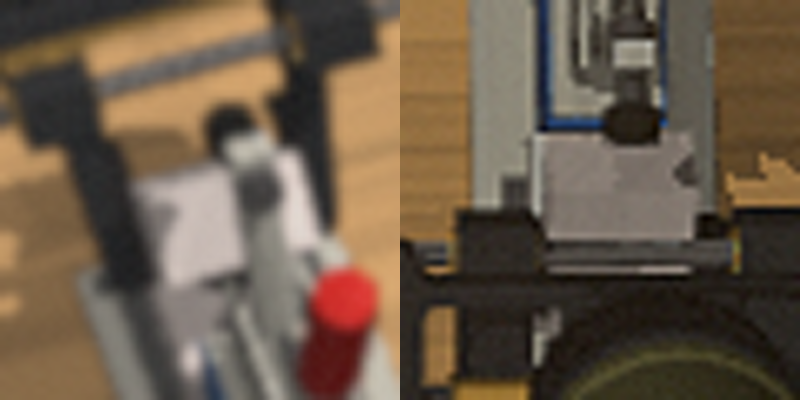

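```bash
python3 - <<'E'
from h import *
print(tri([(254.75,247.75),(278.75,240.25)],[(374,275.25),(350.0,275.0)]))
C=-cam('top')[2].T@cam('top')[3];print(C)
X=[[.464,-.188,.066],[.464,-.142,.066],[.464,-.188,.073],[.464,-.142,.073]]
print(proj('scene',X),proj('top',X))
E
python3 - <<'E'
import cv2,numpy as np
# sizes of edges in scene around block: print brightness profiles along the -y side vertical
s=cv2.imread('pics/s4.png');t=cv2.imread('pics/t4.png')
print(s[240:262,250:262].min(2));print(t[268:282,346:380].min(2))
E
```

```text
[[ 0.4597 -0.1898  0.0825  0.002 ]
 [ 0.4602 -0.1395  0.0844  0.0005]]
[ 0.3923 -0.0779  1.0019]
[[256.521  254.2557]
 [278.5742 247.7433]
 [256.1852 252.0982]
 [278.3608 245.5719]] [[371.752  273.6839]
 [350.467  273.8444]
 [372.1298 273.4312]
 [350.6866 273.593 ]]
[[ 36  57  84 104 131 161 180 185 182 181 181 180]
 [ 33  50  74  99 135 169 183 184 183 179 181 179]
 [ 30  44  67  99 138 172 183 184 181 179 179 181]
 [ 33  38  63  98 141 172 184 183 181 179 181 180]
 [ 32  37  56  91 136 173 184 182 179 180 180 180]
 [ 33  38  50  82 127 172 187 183 180 177 169 167]
 [ 33  33  47  76 119 164 183 178 169 158 137 122]
 [ 36  43  56  87 117 149 165 160 147 129 103  83]
 [ 45  52  71  97 120 134 138 136 129 121 110 100]
 [ 53  60  79  99 119 126 126 124 124 125 122 124]
 [ 59  62  73  94 115 123 126 126 126 127 128 128]
 [ 60  60  71  88 107 120 124 124 124 126 126 128]
 [ 60  60  65  78  97 115 123 125 125 125 126 123]
 [ 64  57  61  71  91 110 120 125 125 124 126 121]
 [ 68  58  59  71  86 105 119 126 126 125 126 124]
 [ 73  58  61  66  82  96 116 124 130 131 132 135]
 [ 76  62  58  63
[... 1564 characters left out ...]
 124 124  91 145 132 110 112 115 117 113 115 116 113 117 109 110 114
  113 116 111 110 107 105 105 106 107 115  84  78  87  46  39  36]
 [118 124 123  91 144 120 108 117 118 117 111 113 115 113 117 118 106 106
  106 107 103 103 102 105 106 108 107  71  78  79  87  47  41  39]
 [121 122 124  94 146 105 109 117 115 110 115 115 112 113 116 116 102 102
  103 103 100  99 102 106 105 109  62  51  79  84  88  41  38  40]
 [127 124 128  94 146 107 109 115 114 117 114 113 113 114 117 114 106 101
  101 103  99 103 104 104 110  59  52  54  79  81  85  44  38  42]
 [ 89  89  86  88 149 104  95 111 116 115 113 115 116 119 117 118 117 103
  102 101 105 102 102 105 107  62  53  52  68  78  89  41  39  67]]
```

Run:
```python
from h import *
a=cv2.imread('pics/s3.png');b=cv2.imread('pics/t3.png')
print(tri([(251.25,233.75),(277,227)],[(375.5,279.5),(352.5,279.5)]))
f=lambda im,x,y,w:cv2.resize(im[y:y+w,x:x+w],(400,400),interpolation=cv2.INTER_CUBIC)
c=cv2.imread('pics/s4.png');d=cv2.imread('pics/t4.png')
cv2.imwrite('pics/p5.png',np.vstack([np.hstack([f(a,240,205,50)[:300],f(b,340,255,50)[:300]]),np.hstack([f(c,240,220,50)[:300],f(d,340,260,50)[:300]])]))
```

```text
[[ 0.4485 -0.1896  0.1129  0.0006]
 [ 0.4495 -0.1402  0.1133  0.0052]]
```

View pics/p5.png

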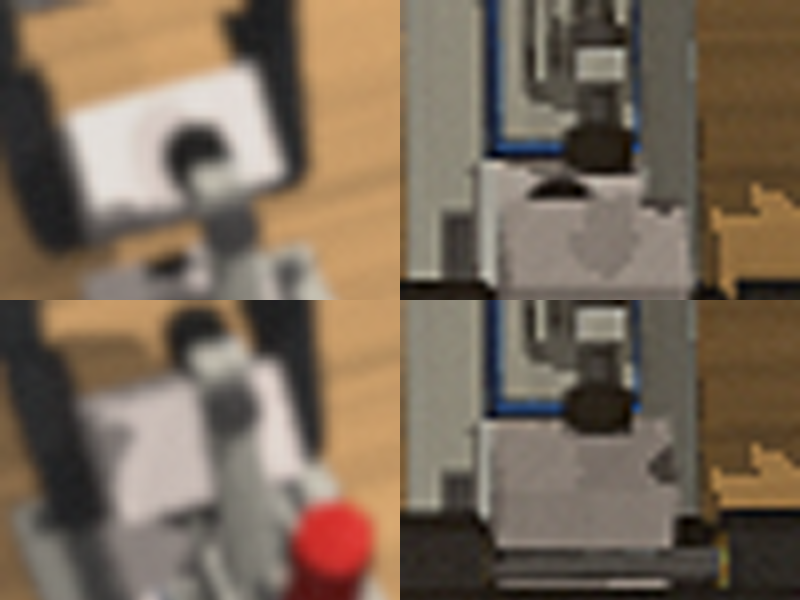

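Run:
```python
from h import *
K,d,R,t=cam('scene')
O=np.array([[32,-23,0],[-32,-23,0],[-32,23,0],[32,23,0]],float)/1e3
for nm,c in(('s3',[(250.6,234.4),(248.75,219.4),(271.25,213.1),(276.25,225.6)]),('s4',[(253.1,248.1),(250.6,231.9),(275.6,227.5),(278.75,241.25)])):
    n,rv,tv,e=cv2.solvePnPGeneric(O,np.array(c,float),K,d,flags=cv2.SOLVEPNP_IPPE)
    for a,b,er in zip(rv,tv,e): W=R.T@cv2.Rodrigues(a)[0];print(nm,'normal',W[:,2],'xdir',W[:,0],'pos',R.T@(b.ravel()-t),er)
for z in(.066,.075): print(proj('scene',np.array([[.464,-.188,z],[.4,-.188,z],[.4,-.142,z],[.464,-.142,z]])))
```

```text
s3 normal [-0.4329 -0.0842  0.8975] xdir [ 0.8978 -0.1293  0.421 ] pos [ 0.4739 -0.1714  0.1646] [0.4689]
s3 normal [ 0.9561 -0.0217 -0.2922] xdir [-0.2882  0.1107 -0.9511] pos [ 0.4795 -0.1724  0.1698] [0.9933]
s4 normal [-0.4313 -0.0024  0.9022] xdir [ 0.8913 -0.1561  0.4257] pos [ 0.5099 -0.1769  0.1675] [0.3967]
s4 normal [ 0.962  -0.1072 -0.2511] xdir [-0.2436  0.0784 -0.9667] pos [ 0.512  -0.1773  0.1687] [0.6362]
[[256.521  254.2557]
 [247.6049 231.175 ]
 [268.9622 225.1111]
 [278.5742 247.7433]]
[[256.0886 251.4774]
 [247.1293 228.3407]
 [268.6339 222.2633]
 [278.2995 244.9472]]
```

The block's back is pitched +x end up by roughly 20°, because it pivoted in the pads about the grip axis. I'll loosen the grip to a light pinch so it can settle flat on the bottom half, then ease down.

>>> move_arm:
  targets:
    - [[0,0,0,0,0,0,0],[0,0,0,0,0,0,0],[0,0,0,0,0,0,0],[0,0.3,0,1,0,0,0],[0,0.7,0,2,0,0,0],[0,0.7,0,2,0,0,0]]
  newtons: 4

```text
clock: 19.8
tool_pos: [0.4245, -0.1656, 0.0449]
eef_rot: [0.0, 0.985, -0.001, 0.174]
contact_force: [5.1, -1.2, 4.6]
opening: 0.522
finger_force: 4.0
```

```bash
cat > look.py <<'E'
from h import *
tag=sys.argv[1];a=r.snapshot('scene')[:,:,::-1];b=r.snapshot('top')[:,:,::-1]
cv2.imwrite(f'pics/s{tag}.png',a);cv2.imwrite(f'pics/t{tag}.png',b)
f=lambda im,x,y,w:cv2.resize(im[y:y+w,x:x+w],(400,400),interpolation=cv2.INTER_CUBIC)
cv2.imwrite(f'pics/p{tag}.png',np.hstack([f(a,235,215,50),f(b,335,255,50)]))
E
python3 n.py "[.4185,-.165,.061,19.9,0]"; python3 look.py 6
```

```text
clk 19.8 grasp [ 0.4179 -0.1656  0.0627] pitch 20.072515316488143 yaw -0.056887821208897384 yz -0.0013932202742759565 F [ 5.0677 -1.1544  4.6056] op 0.5220604878618622 ff 3.999646333340934 
q [ 0.9552  1.1714 -1.1093  2.4773  2.0944  0.9814 -0.1261]
[0.1, 0.6, 1.8, -0.1, 0.2, -0.0]
```

View pics/p6.png

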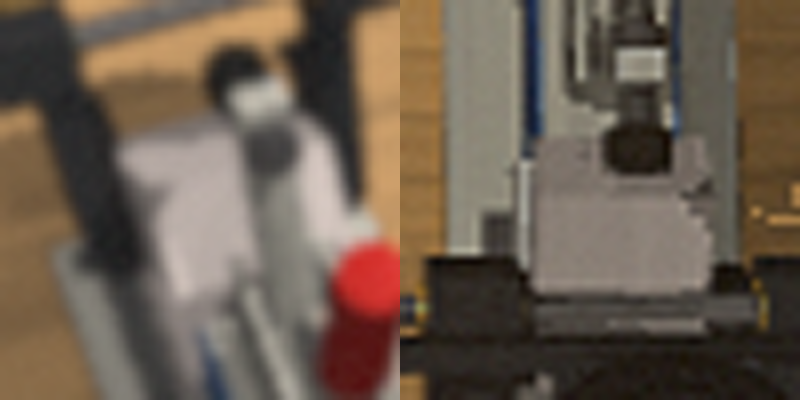

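Run:
```python
from h import *
print(tri([(258.1,252.5)],[(373.1,271.9)]))
for X in([.468,-.188,.066],[.464,-.188,.066],[.468,-.188,.085]): print(proj('scene',[X]),proj('top',[X]))
s=cv2.imread('pics/s6.png');t=cv2.imread('pics/t6.png')
print(t[266:280,350:376].min(2));print(s[230:262,246:268].min(2))
```

```text
[[ 0.4677 -0.1875  0.0759  0.0049]]
[[257.1007 255.755 ]] [[371.7108 271.8356]]
[[256.521  254.2557]] [[371.752  273.6839]]
[[256.1871 249.8521]] [[372.7479 271.1031]]
[[ 75  16  79 121 125  97  55  55  66  71  76  72  51  45  35  29  27  67
   73  51  72  77  78  77  80  80]
 [ 75  24  80 122 123 125  82  63  70  69  76  78  53  47  59  47  38  64
   76  50  71  76  77  77  79  78]
 [ 71  23  81 121 121 123 119 117 123  76  73  71  50  46  58  48  33  67
  124  71  73  75  77  81  81  81]
 [ 74  22  63 116 122 122 117 114 119 119 127 132  73  50  58  54  37  68
  128  81  75  77  80  80  82  79]
 [ 72  22  60 115 124 123 116 115 115 119 133 109  53  32  32  33  29  53
  130  86  78  73  77  80  81  81]
 [ 83  27  59 117 123 124 116 117 119 124  83  31  17  14  26  14  16   9
   33  52  71  74  76  78  81  78]
 [ 81  61  79 108 108 106 109  99  96 102  54  17  21  24  22  28  27  22
    9  83  89  96 104  83  79  80]
 [ 76  77 100 105 102 106 105 106  97 109  56  18  22  26  26  19  26  24
   10  93  94  93 112  85  80  79]
 [ 74  68  98 100 108 104 108  92  89 110  54  19  21  29  1
[... 2871 characters left out ...]
0 124 124 124 126 125 113 100
   84  85 120 134]
 [119 119 113  93  72  60  60  65  82  98 116 125 125 122 129 136 129 122
  102  78 101 130]
 [117 121 117 102  77  61  59  63  73  88 106 120 122 117 123 137 129 119
  102  77  83 119]
 [112 120 118 107  86  65  59  60  66  79  96 115 121 111 106 130 127 116
  100  79  76 111]
 [108 118 119 111  93  69  60  60  65  73  89 110 120 115 100 119 133 120
  102  86  77 102]
 [107 117 119 116 101  78  59  58  63  70  85 105 118 117  93  94 117 115
  103  91  78  87]
 [ 95 113 119 117 109  90  69  61  59  68  79  97 116 115  89  70  91 108
  105  94  79  76]
 [ 87 107 117 119 115 100  78  62  59  63  72  89 107 110  92  61  79 104
  108  99  83  75]]
```

>>> move_arm:
  targets:
    - [[0,1.9,0,-0.7,0,0,0],[0,3.8,0,-1.4,0,0,0],[0,3.8,0,-1.4,0,0,0],[0,4.2,0,-0.4,0,0,0],[0,4.4,0,0.2,0,0,0],[0,4.4,0,0.2,0,0,0]]
  newtons: 4

```text
clock: 20.65
tool_pos: [0.4185, -0.1651, 0.0424]
eef_rot: [0.0, 0.985, 0.0, 0.172]
contact_force: [2.5, 1.3, 3.7]
opening: 0.521
finger_force: 4.0
```

```bash
cat > corner.py <<'E'
# +x edge of the held/laid top half: row in top view, and +x,-y corner rows in scene, by brightness steps
from h import *
tag=sys.argv[1];s=r.snapshot('scene')[:,:,::-1];t=r.snapshot('top')[:,:,::-1]
cv2.imwrite(f'pics/s{tag}.png',s);cv2.imwrite(f'pics/t{tag}.png',t)
g=s.min(2).astype(float);col=g[236:268,257:259].mean(1);print('scene col257-8',col.astype(int))
h=t.min(2).astype(float);print('top cols353-358',h[266:282,353:358].mean(1).astype(int));print('row 284',h[282:286,346:380].mean(0).astype(int))
E
python3 corner.py 7; python3 n.py "[.4185,-.165,.061,19.9,0]"
python3 - <<'E'
from h import *
for z in(.038,.066,.071,.076):
  for x in(.461,.4645): print(z,x,proj('scene',[[x,-.184,z]])[0],proj('top',[[x,-.155,z]])[0])
E
```

```text
scene col257-8 [168 168 166 164 161 164 162 163 162 163 163 165 164 165 171 170 157 137
 126 124 121 118 116 122 127 110  90  81  76  79  89 102]
top cols353-358 [ 90 102 120 118 117 120  76  90  96 101  97  98  97 111 124 124]
row 284 [ 50  56  55  86 122  89 117 123 123 123 126 121 124 124 122 123 121 121
 125 126 123 126 125 123 127 126 119 104  80  81  82  49  39  48]
clk 20.75 grasp [ 0.4121 -0.1651  0.0603] pitch 19.85694957784547 yaw -0.016399892386616075 yz 5.0170522186086515e-06 F [2.3377 1.2603 2.893 ] op 0.5221397944333215 ff 4.000074454379501 
q [ 0.9573  1.179  -1.1088  2.4903  2.1024  0.9913 -0.1355]
[-6.3, 0.1, 1.5, -0.0, -0.0, -0.0]
0.038 0.461 [259.2931 260.9821] [355.4898 276.1202]
0.038 0.4645 [259.7938 262.2756] [355.4627 274.547 ]
0.066 0.461 [258.0197 252.5664] [356.5106 275.1887]
0.066 0.4645 [258.5284 253.8711] [356.4822 273.5693]
0.071 0.461 [257.7866 251.0251] [356.6993 275.0165]
0.071 0.4645 [258.2968 252.3317] [356.6706 273.3886]
0.076 0.461 [257.5518 249.4718] [356.89   274.8425]
0.076 0.4645 [258.0635 250.7804] [356.861 273.206]
```

>>> move_arm:
  targets:
    - [[1,0,0,0,0,0,0],[1,0,0,0,0,0,0],[1,0,0,0,0,0,0],[1,0,0,0,0,0,0],[1,5,0,-20,0,0,0],[1,5,0,-50,0,0,0],[1,5,0,-80,0,0,0],[1,5,0,-80,0,0,0]]

```text
clock: 21.75
tool_pos: [0.387, -0.166, 0.1175]
eef_rot: [0.0, 0.985, -0.002, 0.174]
contact_force: [-1.2, 0.0, -0.6]
opening: 0.998
finger_force: 0.0
```

```bash
python3 corner.py 8
python3 - <<'E'
from h import *
state()
s=cv2.imread('pics/s8.png').min(2);t=cv2.imread('pics/t8.png').min(2)
print(t[270:306,346:378]);print(s[226:264,244:268])
E
```

```text
scene col257-8 [177 178 177 179 178 180 177 171 160 153 152 153 154 154 157 155 151 148
 146 143 135 122 114 109 105  96  86  79  76  75  87  99]
top cols353-358 [ 89 101 119 118 119 102  82  86  85  82 138 135 134 133 132 132]
row 284 [ 51  55  55  87 109 108 129 132 131 133 132 133 135 132 134 132 128 131
 134 134 130 132 134 133 134 134 142  75  78  82  81  50  40  42]
clk 21.85 grasp [ 0.3808 -0.1657  0.1338] pitch 19.934063277777543 yaw -0.08236408203375264 yz -0.001470972155183485 F [-0.0969 -0.2724 -0.4083] op 1.002005275713896 ff 0.0 
q [ 1.0245  0.9736 -1.185   2.5477  1.9537  0.8619 -0.1046]
[[118 121 120 ...  80  84  40]
 [120 119 120 ...  77  87  40]
 [118 121 120 ...  78  86  37]
 ...
 [121 122 127 ...  81  78  86]
 [ 59 114 118 ...  30  72  88]
 [ 46 109 119 ...  31  54  91]]
[[100  99  97  95  97  96  95  96  99  97  99  98 100 101  99  97  75  50
   38  72 116 141 150 156]
 [ 97  95  97  97  98  99  96  96  98 100 100 102 102 103 105 107 101  76
   56  83 132 161 169 168]
 [ 97  97  99 100 101 103 102 101 103 103 103 107 112 118 128 136 134 121
   92  88 118 150 162 1
[... 2839 characters left out ...]
95 111 117 116 106  82  64  60  59  66  80  94 117 128 121 115 129
  125 115  97  75  75 111]
 [ 73  86 106 117 115 111  90  66  61  59  62  73  87 109 119 113  96 117
  131 119  99  84  75  99]
 [ 69  82 102 114 118 114 100  77  60  58  60  71  85 102 117 112  91  93
  116 112 104  87  75  87]
 [ 70  77  96 110 118 117 107  87  66  59  59  65  77  97 113 114  90  69
   92 106 102  92  77  77]
 [ 71  72  84 106 113 117 112  99  79  63  59  63  71  87 105 110  89  59
   75 101 104  97  84  73]
 [ 71  70  80 102 113 117 116 105  83  66  57  60  67  79  94  98  83  54
   64  98 105 102  90  78]
 [ 71  69  75  91 108 115 117 111  92  69  58  57  60  74  84  89  75  49
   54  87 106 106  99  81]]
```

The released block is tilted: its +x lower edge rests on the blue stop, with the end face at top rows 272–275 and the top face from row 276. I'll regrasp, draw it back about 9 mm, and let it settle flat.

>>> move_arm:
  targets:
    - [[1,-5,0.5,27,0,0,0],[1,-10,0.5,55,0,0,0],[1,-15,0.5,79,0,0,0],[1,-15,0.5,79.7,0,0,0],[0,-15,0.5,79.7,0,0,0],[0,-15,0.5,79.7,0,0,0],[0,-15,0.5,79.7,0,0,0],[0,-15,0.5,79.7,0,0,0],[0,-15,0.5,79.7,0,0,0],[0,-15,0.5,79.7,0,0,0]]
  newtons: 20

```text
clock: 23.1
tool_pos: [0.4284, -0.1651, 0.0466]
eef_rot: [0.0, 0.985, -0.001, 0.173]
contact_force: [-0.6, -0.4, 2.1]
opening: 0.523
finger_force: 20.0
```

```bash
python3 n.py "[.422,-.165,.064,19.9,0],[.412,-.165,.065,19.9,0],[.412,-.165,.061,19.9,0]"
```

```text
clk 23.1 grasp [ 0.4219 -0.165   0.0645] pitch 19.94349396228423 yaw -0.03707507129960316 yz -0.0012289749468169355 F [-0.6448 -0.3566  2.141 ] op 0.522769716383357 ff 19.998979491647333 
q [ 0.9531  1.1664 -1.1134  2.4654  2.0776  0.9738 -0.1118]
[0.1, 0.1, 0.5, -0.1, 0.0, -0.0]
[9.1, 0.1, -3.9, -0.1, 0.0, -0.0]
[10.5, 0.1, -0.1, -0.1, 0.0, -0.0]
```

>>> move_arm:
  targets:
    - [[0,4,0,-2,0,0,0],[0,9,0,-4,0,0,0],[0,9,0,-4,0,0,0],[0,9,0,-4,0,0,0]]
  newtons: 20

```text
clock: 23.6
tool_pos: [0.4184, -0.1649, 0.0469]
eef_rot: [0.0, 0.985, -0.0, 0.173]
contact_force: [-1.3, -0.2, -2.2]
opening: 0.515
finger_force: 20.0
```

>>> move_arm:
  targets:
    - [[0,0,0,0,0,0,0],[0,0,0,0,0,0,0],[0,0.7,0,2,0,0,0],[0,1.4,0,4,0,0,0],[0,1.4,0,4,0,0,0]]
  newtons: 3

```text
clock: 24.22
tool_pos: [0.4181, -0.1649, 0.0424]
eef_rot: [0.0, 0.985, -0.0, 0.172]
contact_force: [0.1, -0.3, -2.3]
opening: 0.523
finger_force: 3.0
```

```bash
python3 corner.py 9
python3 - <<'E'
from h import *
state()
s=cv2.imread('pics/s9.png').min(2)
np.set_printoptions(threshold=5000,linewidth=150)
print(s[228:268:2,244:268])
E
```

```text
scene col257-8 [198 198 197 197 198 198 198 198 200 198 196 179 151 131 130 132 136 137
 134 132 125 120 113 110 105  97  89  80  76  77  88 101]
top cols353-358 [ 89 103 120 119 117 120  86  40  22  94  64 130 151 147 146 147]
row 284 [ 50  54  57  90  68 140 149 146 145 148 145 147 144 140 146 146 139 142
 144 143 141 143 140 144 144 151  99  43  79  83  84  49  42  42]
clk 24.325 grasp [ 0.4117 -0.1649  0.0604] pitch 19.868395582227027 yaw -0.037594848244816716 yz -0.000525580959228873 F [-0.6796  0.4404 -1.7758] op 0.5204828215735186 ff 3.00001447336399 
q [ 0.9586  1.182  -1.1149  2.4921  2.0993  0.9981 -0.1343]
[[ 40  37  39  45  75 115 146 148 132 121 125 125 129 131 134 133 122 100  72  79 120 154 165 161]
 [ 42  40  42  41  59  95 122 135 143 143 134 127 127 131 132 129 131 130 127 117 106 114 113 106]
 [ 42  42  40  39  65 121 165 186 194 193 186 183 183 185 178 162 156 165 180 177 145 101  70  66]
 [ 43  42  42  41  60 116 170 196 198 198 197 196 198 199 200 199 199 201 203 201 178 121  70  57]
 [ 44  41  42  39  43  81 135 177 198 199 197 197 197 198 199 199 200 198 199 2
[... 805 characters left out ...]
3 131]
 [ 99 113 119 118 108  87  68  59  61  71  82  93 108 130 139 132 129 130 132 125 101  91 117 132]
 [ 85 105 116 120 116 102  77  63  58  64  72  87 104 121 130 122 124 138 133 121 103  77  86 121]
 [ 72  88 110 118 119 111  92  70  61  60  63  73  90 107 120 115  99 118 131 120 103  83  78 102]
 [ 69  77  99 112 119 118 109  88  69  60  59  66  78  96 115 115  91  71  92 107 105  94  79  77]
 [ 72  71  81 102 115 119 118 110  85  68  60  58  66  81  97  98  84  53  66  99 106 104  90  78]
 [ 71  69  70  82 106 115 120 116 101  81  59  54  57  69  83  88  80  54  44  76 105 108 104  89]
 [ 69  68  66  69  87 109 117 118 114  96  81  75  79  86  91  90  85  64  36  46  83 106 108  98]]
```

Run:
```python
from h import *
T=tri([(254.3,248.6)],[(372.6,276.6)]);print(T)
x1,y1,z1=T[0][:3]
for th in(-20,-10,0,10,15,20,25,30):
    a=np.radians(th);print(th,proj('scene',[[x1-.064*np.cos(a),y1,z1-.064*np.sin(a)],[x1+.028*np.sin(a),y1,z1-.028*np.cos(a)]]).round(1).tolist(),z1-.064*np.sin(a)-.028*np.cos(a))
a=cv2.imread('pics/scene0.png').min(2);print('flat brightness top start',a[236:250:3,352:376:3],'bottom',a[250:256,258:262])
b=cv2.imread('pics/top0.png').min(2);print(b[255:262,259:264],b[285:290,352:354]);t=cv2.imread('pics/t9.png').min(2);print(t[280:284,352:358])
for n in(3,4,6,7,8):print(n,cv2.imread(f'pics/t{n}.png').min(2)[283,352:356],cv2.imread(f'pics/s{n}.png').min(2)[238,256:260])
```

```text
[[ 0.4569 -0.1889  0.0761  0.0009]]
-20 [[245.0, 219.9], [254.5, 253.1]] 0.07167790594759585
-10 [[245.2, 222.4], [255.2, 255.2]] 0.05963887644310022
0 [[245.7, 225.6], [255.9, 257.2]] 0.048100010156758494
10 [[246.4, 229.5], [256.6, 258.8]] 0.03741190970173312
15 [[246.8, 231.6], [256.9, 259.6]] 0.03248966813410325
20 [[247.3, 233.8], [257.2, 260.2]] 0.027899327601910252
25 [[247.9, 236.1], [257.5, 260.8]] 0.023675823368327527
30 [[248.5, 238.5], [257.7, 261.2]] 0.019851298850794213
flat brightness top start [[172 197 141  30  23 153 194 191]
 [ 97 192 197 179 119 168 191 194]
 [ 80 154 197 198 134  68  88 179]
 [ 76  89 186 196  95  27  32 171]
 [ 63  78 130 196 195 167  89 126]] bottom [[187 188 188 191]
 [185 186 186 188]
 [186 186 186 186]
 [188 187 187 184]
 [187 186 185 178]
 [187 180 175 169]]
[[143 141 142 145 157]
 [143 136 140 141 151]
 [142 137 140 142 147]
 [140 140 140 140 146]
 [140 140 141 142 148]
 [139 140 141 148 119]
 [141 138 144 144  89]] [[136 131]
 [137 129]
 [136 136]
 [137 138]
 [139 137]]
[[148 145 143 148 145 149]
 [150 145 148 147 146 152]
 [151 146 144 150 146 145]
 [150 145 145 147 144 148]]
3 [116 122 126 131] [118 107  77  48]
4 [ 96 113 112 114] [163 180 183 183]
6 [110 119 118 115] [147 161 167 169]
7 [119 123 124 122] [165 168 165 166]
8 [128 134 132 134] [179 177 178 179]
```

>>> move_arm:
  targets:
    - [[0.56,0,0,0,0,0,0],[0.56,0,0,0,0,0,0],[0.56,0,0,0,0,0,0],[0.56,0,0,0,0,0,0]]

```text
clock: 24.82
tool_pos: [0.4186, -0.1649, 0.0429]
eef_rot: [0.0, 0.985, -0.0, 0.173]
contact_force: [-0.0, -0.4, -0.9]
opening: 0.556
finger_force: 0.0
```

```bash
python3 corner.py 10
python3 - <<'E'
from h import *
state()
s=cv2.imread('pics/s10.png').min(2)
np.set_printoptions(threshold=5000,linewidth=150)
print(s[224:268:2,244:284:2])
for x in(.455,.460): print(proj('scene',[[x,-.184,.066],[x,-.184,.038]]),proj('top',[[x,-.155,.066]]))
E
```

```text
scene col257-8 [204 203 202 203 202 202 202 204 204 205 205 204 205 206 204 195 170 138
 120 115 110 104 101 100  98  94  88  81  75  79  89 102]
top cols353-358 [ 90 102 120 118 117 121  85  40  17 101 152 147 146 147 146 147]
row 284 [ 50  54  57  89  86 141 148 146 147 148 146 149 141 137 147 138 138 142
 144 140 142 142 142 142 144 152  77  38  80  84  84  48  39  43]
clk 24.925 grasp [ 0.4121 -0.1649  0.0607] pitch 19.925168683989057 yaw -0.035274416165759985 yz -0.0007598790769792684 F [ 1.1859 -0.4082  0.0734] op 0.5564634949345424 ff 0.0 
q [ 0.9586  1.1816 -1.1153  2.4917  2.0996  0.9982 -0.1343]
[[ 58  69  67  64  64  63  62  61  41  33  42  57 101 107  45  34  37  45  83 106]
 [ 39  46  61  62  64  67  78  94  85  39 118 153 170 151  56  38  45  44  79 104]
 [ 39  35  62  81 111 119 126 136 128  74 119 165 149 136  61  38  39  44  69  96]
 [ 42  38  82 126 130 130 130 136 138 128 107 112  99  95  61  39  41  40  71 101]
 [ 44  40  88 175 188 179 154 141 137 144 136  72  70  70  90  58  38  42  65 103]
 [ 45  43  84 188 205 203 202 194 193 200 185  70  61  65 123 117  43  4
[... 769 characters left out ...]
08  67  59  77  98 124 115 122  98 117 115 106 105 131  64  25  29  31]
 [ 84 115 116  77  59  73  91 115 118 132 102  84 137 113  77  86  34  14  15  19]
 [ 74 110 119  92  61  62  84 106  92 132 105  77 137 122  83  61  25  26  19  20]
 [ 72  94 118 110  70  60  77 105  81  93 106  79 108 139  95  52  21  21  22  26]
 [ 71  83 114 118  86  61  66  95  81  65 107  91  79 151 115  60  25  21  19  50]
 [ 72  72 105 118 102  59  58  81  77  45 105 103  79 130 132  79  52  34  35  95]
 [ 70  68  86 118 114  80  80  92  86  37  84 106  85  88 116  79  74  69  70  91]]
[[257.1524 250.3419]
 [258.4394 258.7763]] [[356.5592 277.9682]]
[[257.8747 252.1945]
 [259.1504 260.6134]] [[356.5188 275.6517]]
```

Now it reads flat: both views put the top +x edge at x≈0.461, z≈0.066, about 4 mm short of the stop. Next I'll straddle both halves, squeeze lightly to align y, and push +x against the stop.

>>> move_arm:
  targets:
    - [[0.75,0,0,0,0,0,0],[0.75,0,0,0,0,0,0],[0.75,0,0,0,0,0,0],[0.75,2.5,0,6.5,0,0,0],[0.75,4.6,0,12.7,0,0,0],[0.75,4.6,0,12.7,0,0,0],[0,4.6,0,12.7,0,0,0],[0,4.6,0,12.7,0,0,0],[0,4.6,0,12.7,0,0,0],[0,4.6,0,12.7,0,0,0]]
  newtons: 8

```text
clock: 26.18
tool_pos: [0.4186, -0.1649, 0.0294]
eef_rot: [0.0, 0.985, -0.0, 0.173]
contact_force: [-1.2, 0.5, 0.5]
opening: 0.519
finger_force: 8.0
```

```bash
python3 n.py "[.4185,-.165,.047,19.9,0]"
```

```text
clk 26.175 grasp [ 0.4122 -0.1649  0.0473] pitch 19.935395084731645 yaw -0.027574553857065573 yz -0.0007373468390721828 F [-1.2252  0.465   0.5145] op 0.5194843454224374 ff 7.998458556648984 
q [ 0.9545  1.2186 -1.1039  2.4915  2.1311  1.0246 -0.1424]
[-5.8, -0.1, 2.5, -0.0, 0.0, -0.0]
```

>>> move_arm:
  targets:
    - [[0,-1.9,0,0.7,0,0,0],[0,-3.3,0,1.2,0,0,0],[0,-4.7,0,1.7,0,0,0],[0,-6.1,0,2.2,0,0,0],[0,-6.1,0,2.2,0,0,0]]
  newtons: 12

```text
clock: 26.8
tool_pos: [0.4199, -0.1648, 0.029]
eef_rot: [-0.001, 0.986, -0.0, 0.169]
contact_force: [-12.5, -1.3, 12.9]
opening: 0.519
finger_force: 12.0
```

```bash
python3 corner.py 11;python3 n.py "[.4185,-.165,.047,19.9,0]"
```

```text
scene col257-8 [205 204 204 204 203 204 204 204 205 204 206 205 205 206 206 201 184 150
 124 114 110 106 101  96  91  92  91  84  75  78  88 100]
top cols353-358 [ 91 102 120 119 118 121  86  37  28 137 150 146 145 146 145 146]
row 284 [ 49  55  57  73  84 142 147 148 147 148 147 149 140 138 147 140 138 142
 144 140 141 143 141 142 143 154  70  37  80  83  84  49  41  43]
clk 26.9 grasp [ 0.4136 -0.1648  0.0469] pitch 19.475520689985366 yaw 0.09348570105148407 yz -0.0009807955475539113 F [-12.3255  -0.0339  12.8247] op 0.5215411140162673 ff 12.001283471327042 
q [ 0.9513  1.2138 -1.0999  2.4812  2.1177  1.0126 -0.1296]
[-4.8, -0.2, 1.5, -0.0, -0.4, 0.1]
```

>>> move_arm:
  targets:
    - [[0.8,2,0,-0.7,0,0,0],[0.8,4,0,-1.4,0,0,0],[0.8,4,0,-1.4,0,0,0],[0.8,4,0,-1.4,0,0,0],[0.8,4,0,-30,0,0,0],[0.8,4,0,-70,0,0,0],[0.8,4,0,-110,0,0,0],[0.8,4,0,-110,0,0,0]]

```text
clock: 27.9
tool_pos: [0.384, -0.1656, 0.1334]
eef_rot: [-0.0, 0.985, -0.002, 0.174]
contact_force: [0.9, -0.1, -0.7]
opening: 0.804
finger_force: 0.0
```

Run:
```python
from h import *
state()
np.set_printoptions(threshold=5000,linewidth=170)
s=r.snapshot('scene')[:,:,::-1];t=r.snapshot('top')[:,:,::-1];cv2.imwrite('pics/s12.png',s);cv2.imwrite('pics/t12.png',t)
f=lambda im,x,y,w:cv2.resize(im[y:y+w,x:x+w],(400,400),interpolation=cv2.INTER_CUBIC)
cv2.imwrite('pics/p12.png',np.hstack([f(s,235,215,50),f(t,335,255,50)]))
print(s.min(2)[228:264:2,244:284:2]);print(t.min(2)[271:310,354])
for y in(-.188,-.142):print(proj('scene',[[x,y,z] for x,z in((.4,.066),(.4,.038),(.464,.066),(.464,.038))]).round(1).tolist())
# hinge/handle measure: red mask in both views
for n,im in(('s',s),('t',t)):
    h=cv2.cvtColor(im,cv2.COLOR_BGR2HSV);m=(((h[...,0]<8)|(h[...,0]>172))&(h[...,1]>150)&(h[...,2]>60)).astype(np.uint8)
    k,l,st,c=cv2.connectedComponentsWithStats(m);b=1+np.argmax(st[1:,4]);print(n,st[b],c[b])
P=np.array([.530,-.165,.095])
for d in(.042,.114):print(proj('scene',[P+[d*np.cos(1.19),0,d*np.sin(1.19)]]),proj('top',[P+[d*np.cos(1.19),0,d*np.sin(1.19)]]))
```

```text
clk 27.9 grasp [ 0.3775 -0.1655  0.1513] pitch 20.09862632294661 yaw -0.019994492238316765 yz -0.004284285698440249 F [ 0.8563 -0.1039 -0.7176] op 0.8039115146893682 ff 0.0 
q [ 1.0437  0.9223 -1.2042  2.546   1.9074  0.8237 -0.0755]
[[ 96  98 102 115 135 158 184 200 194 109 119 163 146 141 114 101 100  95  96  93]
 [103 103 137 185 195 199 203 207 207 196 137 111  96 102 111  96  93  96  97  99]
 [102 101 134 195 200 199 201 203 205 209 159  73  65  68 103 104 101 103 104 102]
 [101 100 108 178 199 199 199 202 207 207 181  72  60  65 124 139 103 107 101 101]
 [100  99  93 149 198 200 198 201 203 206 189  89  65  87 162 178 139 144 102 102]
 [ 94  90  92 116 190 201 198 200 201 201 194 109  95 122 168 193 119 135 114 104]
 [ 97 100 101 102 174 201 200 200 202 200 199 129 108 126 153 202 161 160 143 100]
 [105 103  97  88 129 197 201 198 200 201 199 150 110 121 142 198 198 176 170 117]
 [ 97  95 103  96 104 184 202 198 201 200 198 163 104 116 135 179 191 175 162 117]
 [ 85  72 100  98  85 153 199 201 199 198 185 172 108 113 124 141 165 123  63  50]
 [ 85  63  72  73  78 113 190 201 20
[... 392 characters left out ...]
  88  61  62  79 103  90 131 101  75 134 119  81  60  20  16  20  21]
 [ 70  95 116 107  67  60  74  95  74  91 103  78 105 135  96  49  24  20  23  22]
 [ 73  80 113 116  85  57  65  95  83  65 104  89  80 148 111  59  28  21  18  50]]
[123  87  37  29 137 152 148 146 150 143 146 144 143 146 148 145 148 146 145 146 148 144 146 145 149 145 147 148 144 147 147 149 152 153  71  48  51  79 130]
[[247.6, 231.2], [249.0, 239.8], [256.5, 254.3], [257.8, 262.7]]
[[269.0, 225.1], [270.0, 233.7], [278.6, 247.7], [279.4, 256.2]]
s [275 245  12  20 145] [280.3517 254.0897]
t [360 208  11  26 198] [364.7879 220.303 ]
[[278.2734 261.3111]] [[363.3685 231.0233]]
[[280.8276 249.3678]] [[366.457  210.8867]]
```

View pics/p12.png

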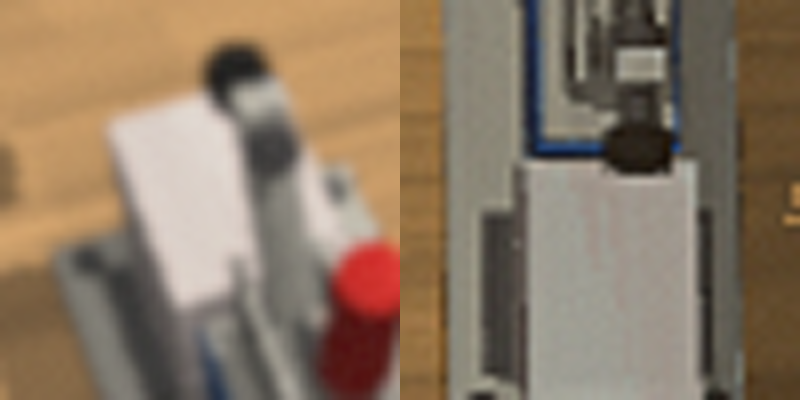

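Flat, square and butted on the stop; the handle matches its predicted place. Next is planning the clamp arc.

```bash
cat > arc.py <<'E'
from h import *
def tcp(th,p=25,dist=.088,gap=0):
    f=1.19-th;u=np.array([np.cos(f),0,np.sin(f)]);n=np.array([-np.sin(f),0,np.cos(f)]);P=np.radians(p)
    perp=np.array([np.cos(P),0,np.sin(P)]);z=np.array([np.sin(P),0,-np.cos(P)])
    k=np.sign(perp@-n)*.009*min(1,abs(perp@n)*4)
    return np.array([.530,-.165,.095])+dist*u+(.009+gap)*n-k*perp
def grasp(th,p=25,**k):
    P=np.radians(p);return tcp(th,p,**k)-.019*np.array([np.sin(P),0,-np.cos(P)])
E
python3 - <<'E'
from arc import *
import dls
s=r.get_state()
w=[([.40,-.165,.28],25,0,5),([.48,-.165,.28],25,0,5),(grasp(0,gap=.012),25,0,5)]+[(grasp(t),25,0,3) for t in(.2,.4,.6,.8,.95,1.06)]
dls.sim(s['q'],w)
E
python3 n.py "[.40,-.165,.28,25,0],[.48,-.165,.28,25,0]"
```

```text
[0.4, -0.165, 0.28] 25 q [ 1.2163  0.5591 -1.2547  2.393   1.4472  0.4728  0.3923] err mm 0.021446512628770904 deg 0.0005501320491408393
[0.48, -0.165, 0.28] 25 q [ 1.0749  0.6436 -1.2097  2.2165  1.3408  0.5731  0.5048] err mm 0.0009285156844095609 deg 2.5191934401026195e-05
[ 0.527  -0.165   0.1979] 25 q [ 0.928   0.8416 -1.1029  2.1948  1.674   0.6491  0.236 ] err mm 0.0006787276819304615 deg 2.0143266690470827e-05
[ 0.5546 -0.165   0.1869] 25 q [ 0.8896  0.8786 -1.0794  2.1322  1.6621  0.6593  0.2702] err mm 0.00030102156072642515 deg 9.553897999048502e-06
[ 0.5694 -0.165   0.1773] 25 q [ 0.8683  0.9057 -1.0659  2.1     1.6687  0.6669  0.279 ] err mm 6.696621884231783e-05 deg 2.1330960224638684e-06
[ 0.5851 -0.165   0.1663] 25 q [ 0.8464  0.9349 -1.0517  2.0648  1.6759  0.6738  0.2893] err mm 7.830951366522618e-05 deg 2.523646129745613e-06
[ 0.6015 -0.165   0.1547] 25 q [ 0.8245  0.965  -1.0373  2.0269  1.6817  0.6793  0.3022] err mm 9.6716166259187e-05 deg 3.162638244715173e-06
[ 0.6117 -0.165   0.1448] 25 q [ 0.8103  0.9882 -1.0274  2.0035  1.6929  0.6833  0.3052] err mm 1.9608623652361293e-05 deg 5.780895115380292e-07
[ 0.6162 -0.165   0.1364] 25 q [ 0.803   1.0062 -1.0212  1.9945  1.7111  0.6871  0.297 ] err mm 6.0067842084707865e-05 deg 2.0238412960824234e-06
clk 28.0 grasp [ 0.3777 -0.1652  0.1493] pitch 19.966562447528574 yaw -0.0728300228603192 yz -0.0017840810705246131 F [0.0874 0.7086 0.9243] op 0.8020476519622773 ff 0.0 
q [ 1.0421  0.9276 -1.202   2.5446  1.9085  0.8249 -0.0759]
[-67.2, 0.1, -115.3, -0.1, -5.0, -0.0]
[-142.4, 0.2, -88.0, -0.1, -5.0, -0.0]
```

>>> move_arm:
  targets:
    - [[0,-20,0,-40,0,-1,0],[0,-45,0,-80,0,-3,0],[0,-67,0,-115,0,-5,0],[0,-80,0,-112,0,-5,0],[0,-110,0,-100,0,-5,0],[0,-142,0,-88,0,-5,0],[0,-142,0,-88,0,-5,0],[0,-142,0,-88,0,-5,0],[0,-142,0,-88,0,-5,0]]
  newtons: 10

```text
clock: 29.12
tool_pos: [0.4861, -0.1648, 0.2614]
eef_rot: [0.0, 0.977, -0.0, 0.215]
contact_force: [-0.1, -0.5, -0.0]
opening: 0.006
finger_force: 0.0
```

```bash
cat > a.py <<'E'
from arc import *
rows(*[(grasp(t,gap=g),25,0) for t,g in eval(sys.argv[1])])
E
python3 a.py "[(0,.012),(0,.004)]"
```

```text
clk 29.125 grasp [ 0.4782 -0.1648  0.2787] pitch 24.786365853593807 yaw -0.023600944379344752 yz -0.0004419687958722372 F [-0.1133 -0.4832 -0.0463] op 0.005812731866273157 ff 0.0 
q [ 1.0632  0.6314 -1.1827  2.2203  1.3355  0.5522  0.5085]
[-10.6, -0.1, 93.8, -0.0, -0.2, -0.0]
[-16.1, -0.1, 99.6, -0.0, -0.2, -0.0]
```

>>> move_arm:
  targets:
    - [[0,-4,0,40,0,-0.2,0],[0,-8,0,75,0,-0.2,0],[0,-10.6,0,93.8,0,-0.2,0],[0,-10.6,0,93.8,0,-0.2,0],[0,-10.6,0,93.8,0,-0.2,0]]

```text
clock: 29.75
tool_pos: [0.5359, -0.165, 0.1824]
eef_rot: [0.0, 0.976, -0.001, 0.217]
contact_force: [-0.6, 0.2, 0.1]
opening: 0.002
finger_force: 0.0
```

```bash
python3 a.py "[(0,0),(.12,0),(.24,0),(.36,0),(.48,0),(.6,0),(.72,0),(.84,0),(.94,0),(1.02,0),(1.08,0)]"
```

```text
clk 29.75 grasp [ 0.5278 -0.165   0.1996] pitch 25.12245498538265 yaw -0.03431088423390811 yz -0.0009903726726220568 F [-0.5754  0.2041  0.0893] op 0.0024179681550667615 ff 0.0 
q [ 0.9062  0.8151 -1.0535  2.1944  1.6815  0.6039  0.2222]
[-6.7, -0.0, 9.9, -0.1, 0.1, -0.0]
[-14.3, 0.0, 17.4, -0.1, 0.1, -0.0]
[-20.9, 0.0, 25.7, -0.1, 0.1, -0.0]
[-26.5, 0.0, 34.7, -0.1, 0.1, -0.0]
[-30.9, 0.0, 44.3, -0.1, 0.1, -0.0]
[-37.7, 0.0, 54.4, -0.1, 0.1, -0.0]
[-44.0, 0.1, 64.8, -0.1, 0.1, -0.0]
[-49.1, 0.1, 75.4, -0.1, 0.1, -0.0]
[-52.3, 0.1, 84.3, -0.1, 0.1, -0.0]
[-53.8, 0.1, 91.3, -0.1, 0.1, -0.0]
[-52.7, 0.1, 96.5, -0.1, 0.1, -0.0]
```

>>> move_arm:
  targets:
    - [[0,-7,0,10,0,0,0],[0,-14,0,17.5,0,0,0],[0,-21,0,26,0,0,0],[0,-26.5,0,35,0,0,0],[0,-31,0,44,0,0,0],[0,-38,0,54.5,0,0,0],[0,-44,0,65,0,0,0],[0,-49,0,75.5,0,0,0],[0,-52,0,84,0,0,0],[0,-54,0,91,0,0,0]]

```text
clock: 31.0
tool_pos: [0.6251, -0.165, 0.1222]
eef_rot: [0.0, 0.976, -0.0, 0.218]
contact_force: [-0.7, -0.5, 0.5]
opening: 0.005
finger_force: 0.0
```

```bash
python3 a.py "[(1.0,0),(1.04,0),(1.08,0),(1.1,0)]"
python3 - <<'E'
from h import *
s=r.snapshot('scene')[:,:,::-1]
h=cv2.cvtColor(s,cv2.COLOR_BGR2HSV);m=(((h[...,0]<8)|(h[...,0]>172))&(h[...,1]>150)&(h[...,2]>60)).astype(np.uint8)
k,l,st,c=cv2.connectedComponentsWithStats(m);b=1+np.argmax(st[1:,4]);print(st[b],c[b])
for th in(.8,.9,1.,1.1):
    f=1.19-th;print(th,proj('scene',[np.array([.53,-.165,.095])+d*np.array([np.cos(f),0,np.sin(f)]) for d in(.042,.114)]).round(1).tolist())
E
```

```text
clk 31.0 grasp [ 0.617  -0.1649  0.1394] pitch 25.18442472393778 yaw -0.04382476466425589 yz -0.00048246642483777344 F [-0.6504 -0.4846  0.5342] op 0.005251625585417997 ff 0.0 
q [ 0.7838  0.9799 -0.9766  1.995   1.7099  0.6435  0.2828]
[1.4, -0.0, -2.8, -0.0, 0.2, -0.0]
[1.7, -0.0, 0.7, -0.0, 0.2, -0.0]
[2.5, -0.0, 4.1, -0.0, 0.2, -0.0]
[2.9, -0.0, 5.9, -0.0, 0.2, -0.0]
[291 302  11  14  97] [295.9072 308.6598]
0.8 [[283.1, 278.6], [294.7, 299.7]]
0.9 [[283.4, 280.4], [295.7, 304.9]]
1.0 [[283.7, 282.1], [296.4, 309.5]]
1.1 [[284.0, 283.7], [297.0, 313.7]]
```

>>> move_arm:
  targets:
    - [[0,1.5,0,2,0,0,0],[0,2,0,4,0,0,0],[0,2,0,4,0,0,0]]

```text
clock: 31.42
tool_pos: [0.6238, -0.1651, 0.1179]
eef_rot: [0.0, 0.976, -0.0, 0.217]
contact_force: [-0.9, 0.3, 0.4]
opening: 0.007
finger_force: 0.0
```

>>> move_arm:
  targets:
    - [[0,0,0,-20,0,0,0],[0,0,0,-60,0,0,0],[0,0,0,-110,0,0,0],[0,0,0,-160,0,0,0],[0,0,0,-160,0,0,0],[0,0,0,-160,0,0,0]]

```text
clock: 32.17
tool_pos: [0.5557, -0.1654, 0.2624]
eef_rot: [0.0, 0.976, -0.001, 0.217]
contact_force: [-0.9, 0.2, -0.3]
opening: 0.004
finger_force: 0.0
```

Run:
```python
from h import *
state()
s=r.snapshot('scene')[:,:,::-1];t=r.snapshot('top')[:,:,::-1];cv2.imwrite('pics/s13.png',s);cv2.imwrite('pics/t13.png',t)
for im in(s,t):
    h=cv2.cvtColor(im,cv2.COLOR_BGR2HSV);m=(((h[...,0]<8)|(h[...,0]>172))&(h[...,1]>150)&(h[...,2]>60)).astype(np.uint8)
    k,l,st,c=cv2.connectedComponentsWithStats(m);b=1+np.argmax(st[1:,4]);print(st[b],c[b])
for th in(.9,1.,1.1):
    f=1.19-th;P=[np.array([.53,-.165,.095])+d*np.array([np.cos(f),0,np.sin(f)]) for d in(.042,.114)];print(th,proj('scene',P).round(1).tolist(),proj('top',P).round(1).tolist())
np.set_printoptions(threshold=5000,linewidth=170)
print('foot expected',proj('top',[[.432,-.165,.075]]),proj('scene',[[.432,-.165,.075]]))
print(t.min(2)[270:310:2,348:378:2]);print(s.min(2)[226:264:2,244:284:2])
```

```text
clk 32.175 grasp [ 0.5477 -0.1653  0.2797] pitch 25.096374595672746 yaw -0.07153184855163108 yz -0.0015139758053461317 F [-0.9419  0.2432 -0.316 ] op 0.004487827369438492 ff 0.0 
q [ 0.9472  0.6852 -1.1132  2.0585  1.2512  0.5994  0.6177]
[282 282  20  34 278] [291.2266 298.2662]
[358 188   7  13  89] [361.     194.1348]
0.9 [[283.4, 280.4], [295.7, 304.9]] [[361.9, 221.7], [362.0, 187.2]]
1.0 [[283.7, 282.1], [296.4, 309.5]] [[361.7, 221.6], [361.5, 187.4]]
1.1 [[284.0, 283.7], [297.0, 313.7]] [[361.5, 221.7], [361.0, 188.2]]
foot expected [[361.7812 288.4441]] [[262.5036 236.5328]]
[[124  73  65 127 121 130 127 143  33  34  35  36  43  40  41]
 [125  86  37  85  89  82 126  94  28  39  38  37  39  40  35]
 [124 102  33  31  39  28  21  25  33  36  40  38  40  38  40]
 [128  99 156 176  35  27  26  39  32  39  37  44  41  39  41]
 [130 101 165  42  29  30  22  38  39  36  40  38  37  44  43]
 [136  88  43  32  39  22  16  35  33  31  35  40  39  40  43]
 [ 57  60  23  35  39  34  21  36  40  41  40  36  46  44  42]
 [ 53  30  28  34  39  39  30  20  40  43  38  43  44  41  44]
 [ 39
[... 1629 characters left out ...]
59 171 158 173 162 176 185 175 159]
 [ 85  63  73  73  79  94 132 131 128 154 169 147 144  97 133 120 144 134 158 174]
 [115 106  72  56  72  85 124 136 126 129 127 148 109  83 104  96 119 155 127 175]
 [113 118  88  58  64  80 107 128 112 101  95 146 105  80  86  77  84 152 109 165]
 [ 98 117 107  67  58  76  91 106  96  99  84 120 112  63  74  76  85 130 122 141]
 [ 84 117 116  78  57  71  85 100  90 106  91  85 140 112 105  78 139 146 159 109]
 [ 73 108 117  93  59  62  81  93  76 106 100  77 141 145 160  96 129 166 160 135]
 [ 71  98 117 107  68  62  75  93  76  89 104  77 106 142 167 130 110 164 141 165]
 [ 71  81 115 116  86  61  66 100  84  66 106  92  80 150 160 159 124 153 155 162]]
```

```bash
python3 -c "
from plant import r
print(r.finish_job())"
```

```text
the job is handed in; nothing more can be done
None
```

I closed the round mould and handed the job in at about 32 s: the round top lies face down on the round bottom in the nest, against the back stop, and the red handle has snapped over and stays down. I did not check directly that the two halves are flush at the sprue end; I squeezed them together sideways and pushed them against the stop. During the first turn-over the wrist force briefly read 97 N (limit 120 N) and one joint read 0.003–0.004 rad past its listed range.

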